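# Turn a rack of rinsed vials out to drain

## Robot

A 6-joint arm with a two-finger parallel gripper is mounted at the origin on a cart in front of the work surface, level with it; the furniture and walls round the work are solid. World frame = base frame: x ahead of the robot, y to its left, z up, the work surface at z = 0. Lengths are in m, angles in rad, forces in N, time in s.
With the tool pointing down it reaches from about 0.35 to 0.875 m from the base axis. Payload 4.2 kg.
Tool frame: the origin (TCP) lies where the fingers leave the gripper's body, on its centre line; the fingertips stand 70 mm ahead of it and the grasp point (between the pads) lies 51 mm ahead of it; z points along the fingers, y is the line along which they close (so a half turn about z gives the same grasp; the last joint's range is limited). The gripper opens to 87 mm and grips with 3 to 60 N. Pads are 19 mm wide; open, the fingers measure 117 mm over their backs; the gripper's body (75 mm by 190 mm) begins 51 mm behind the grasp point.
Start: joints at [0.259, 0.385, 0.008, 0, -1.194, -0.259], TCP at [0.625, 0, 0.292] pointing down, gripper open.
Joint ranges: [-3.14, 3.14], [-1.21, 2.06], [-1.07, 1.41], [-3.16, 2.05], [-2.99, -0.16], [-3.1, 3.1]. Speed limits (rad/s): [2.79, 2.79, 3.14, 3.14, 3.14, 3.14].

## Interface

Orientations are given as a unit quaternion [w, x, y, z].
In Python, from station import arm gives the robot as it stands. The module is installed in compiled form; this text tells all that it offers.
- The arm moves only by the tool drive_tool, never from a script. Its argument "plan" is a list of rows, each an object with "dp": the shift along the tool's x, y, z in mm, a list of three; "twist": the turn, a rotation vector about the tool's x, y, z in degrees, a list of three. In form: [{"dp": [dx, dy, dz], "twist": [ax, ay, az]}, ...]. A call has exactly 5 rows; each row shifts and turns the commanded pose from where the row before left it, along the tool's axes as they then stand; what a row does not reach is not made up. A row lasts 1/12 s, in which the tool goes at most 41.7 mm and 7.16 degrees, less where a joint would pass 70% of its speed; a pose out of reach is approached as far as the arm can. A call is refused whole if a number of a shift passes 41.7 or a number of a turn 7.16, either way. A call with a gripper value outside its range is refused whole. "fingers" is the finger opening in mm, from 0 to 87, set as the call begins (left out, the last holds). The fingers move at their own pace and stop on an object; the grip force is fixed at half the most. Time passes only in rows, so rows that do not move let the fingers close, or fill a call up. It gives the time, the measured TCP pose, the force, the opening and the grip force at its end, in the units of the state.
- arm.observe(): the state, without advancing time (a new reading comes with each control period).
- arm.grab_frame(name): name is "scene" or "side" or "wrist"; returns a dict with "pixels" (480x640x3 uint8, blue, green, red), "intrinsics" (3x3 intrinsics, pixels), "xyz" and "orientation" of the camera in the world. Camera axes: x right, y down, z forward; pixel columns grow to the right and rows downward; lengths in m; the calibration is good to about 2 mm. A picture is of the moment at which its call begins. There is no depth.
- arm.close_job(): hands the job in; it is judged then, once.
The state is a dict: "t": time; "joints": joint angles; "joint_vel": joint speeds; "effort": joint torques, N m; "tcp_pos": TCP position; "orientation": TCP orientation; "ft_force": force on the tool from outside, world axes, zero at the start; "wrist_torque": the same for the moment, N m; "finger_gap": opening from 0.0 (shut) to 1.0 (fully open); "grip_force": force on a finger pad.
Only numpy, scipy, OpenCV 4.12 (cv2) and the standard library are available. Lean on these libraries where they do the work, as an engineer would, in place of code of your own. Each camera call takes 0.05 s, during which the arm holds its last target. There are 200 camera calls.

## Task

The six open glass vials in the grey rack have been rinsed and must drain mouth-down in the steel drip tray: first take the bottle out of the tray and stand it upright on the bench, then fit the loose slotted cover fully down over the rack's neck, hold the two together, turn them upside down, and stand them on the cover, flat in the tray. Finally lift the rack straight up off the vials, so that all six are left standing mouth-down in the upturned cover, set the rack down flat on the bench beside the tray, and leave the petri dish, the timer and the tape roll where they are.

Things in the scene. Friction and masses are not known exactly. Their poses are not given: they have to be found in the camera images.
- rack: Grey moulded vial rack, 89.5 x 62 mm, 35 mm high, about 0.1 kg. Origin: centre of its underside, x along the length, z to the open side. Solid flat sides up to a shoulder; above it an inset neck. Six straight square cells, 24 mm (x = -26, 0, 26; y = -13, 13 mm), floor at z = 3 mm. Start: upright on the bench, a vial loose in each cell, mouth-up, reaching z = 52 mm.
- rack_joint (a point): Centre of the rack's shoulder plane, 28 mm above its underside (rack z = 28 mm); axes as the rack's. The neck above it is 78.4 x 52.4 mm and 7 mm high. The cover's edge rests on this plane; then the sides of cover and rack are flush (62 mm apart), the pair is 56 mm high, and only a firm grip (about 100 N) whose pads span this line holds both.
- cover: White box-shaped cover, slots in its roof, 89.5 x 62 mm, 28 mm high, walls and roof 2 mm, 0.05 kg. Origin: centre of its open side (plane of the edge), x along the length, z to the roof. Start: on the bench, open side down. Inside 85.5 x 58 mm: slips over the rack's neck with 2.8 mm play a side across, 3.5 mm lengthways, either way round, and leaves 2 mm above the vials.
- cover_roof (a point): Centre of the outside of the cover's roof (cover z = 28 mm); it becomes the foot when turned over. The covered rack also stands by itself on either 62 x 56 mm end (the neck keeps the cover on), so it can be turned over in two quarter turns with a change of grip between; 45 degree tilted grips across the 62 mm, about 32 mm off centre to the side the tool comes from, do it.
- vial_0: Open glass vial 0 of 6, 22 mm across, 49 mm tall, neck and rim 20 mm across at the mouth, 0.013 kg. Origin: centre of its bottom, z towards the mouth. Start: mouth-up in a cell of the rack.
- vial_1: Open glass vial 1 of 6, 22 mm across, 49 mm tall, neck and rim 20 mm across at the mouth, 0.013 kg. Origin: centre of its bottom, z towards the mouth. Start: mouth-up in a cell of the rack.
- vial_2: Open glass vial 2 of 6, 22 mm across, 49 mm tall, neck and rim 20 mm across at the mouth, 0.013 kg. Origin: centre of its bottom, z towards the mouth. Start: mouth-up in a cell of the rack.
- vial_3: Open glass vial 3 of 6, 22 mm across, 49 mm tall, neck and rim 20 mm across at the mouth, 0.013 kg. Origin: centre of its bottom, z towards the mouth. Start: mouth-up in a cell of the rack.
- vial_4: Open glass vial 4 of 6, 22 mm across, 49 mm tall, neck and rim 20 mm across at the mouth, 0.013 kg. Origin: centre of its bottom, z towards the mouth. Start: mouth-up in a cell of the rack.
- vial_5: Open glass vial 5 of 6, 22 mm across, 49 mm tall, neck and rim 20 mm across at the mouth, 0.013 kg. Origin: centre of its bottom, z towards the mouth. Start: mouth-up in a cell of the rack.
- tray: Stainless drip tray, fixed to the bench, 190 x 140 mm outside, walls 2 mm, rim 16 mm high plus a round bead (to 18.5 mm, 2.5 mm wider all round), floor top at z = 2 mm. Origin: centre of its underside, x along the length. The bench to its right (smaller y) is free but for the tape roll and a saline bottle behind it at (0.77, -0.01), up to the bench's front edge, the line 0.866 x + 0.5 y = 0.345 m.
- bottle: Brown reagent bottle, white cap, 52 mm across, 113 mm tall, body round up to 76 mm height, then a 20 mm neck and cap. About 0.15 kg. It grips best along its own x or y axis. Origin: centre of its underside, z up. Start: upright on the tray's floor.
- petri: Shallow round petri dish, 63 mm across, 15 mm high, lying on the bench; origin at its centre underneath. To be left alone.
- timer: White bench timer, 66 x 62 mm, 18 mm high, lying on the bench; origin at its centre underneath. To be left alone.
- tape_roll: Roll of tape lying flat, 100 mm across, 25 mm high; origin at its centre underneath. To be left alone.
- centrifuge (a point): Middle of the underside of the bench centrifuge behind the work, about 0.24 x 0.2 m, 0.12 m high; fixed. The wall behind is the plane 0.866 x + 0.5 y = 0.96 m, the side wall to the right 0.5 x - 0.866 y = 0.70 m; a shelf board 0.62 m up runs along the right, from (0.79, -0.19) to (0.01, -0.64): keep the wrist and forearm off them.
Things that resemble listed ones, but are neither listed nor needed, are in the scene too. Leave any green or pink look-alike of the bottle alone.

How it is judged:
By the outcome, as a careful person would: the job done as asked, in the order asked, and still so for the second after the job is handed in, with the robot touching nothing.
It also fails if it takes over 72 s, if anything falls off the work surface, if the arm or the gripper's body presses on something with over 40 N, if the wrist force passes 120 N, or if a joint passes its speed limit or range.

## Working session

There is one attempt and no reset: what is moved stays moved. The work goes in short steps, Python scripts to look and compute and a tool call to move; the robot and the scene stay as the last step left them, time stands still between calls to the robot, and variables do not carry over. Pictures are saved under pics/ and viewed, at most 10 in all, crops included, and the job is handed in when it is done.

Besides the shell and the picture viewer there is one more tool, called after "Call:" as a command line: name --argument value ..., lists and objects as JSON in quotes. drive_tool: Moves the arm, as the interface text tells. Its arguments: {"type":"object","properties":{"plan":{"type":"array"},"fingers":{"type":"number"}},"required":["plan"]}

```bash
mkdir -p pics; ls; cat > h.py <<'E'
import numpy as np, cv2
from scipy.spatial.transform import Rotation as R
from station import arm
def rot(q): return R.from_quat([q[1],q[2],q[3],q[0]])
def shot(cam,name):
    f=arm.grab_frame(cam); cv2.imwrite(f'pics/{name}.png',f['pixels']); np.savez(f'pics/{name}.npz',**{k:np.array(v) for k,v in f.items()}); return f
def load(name): return dict(np.load(f'pics/{name}.npz'))
def ray(f,uv):
    K=np.array(f['intrinsics']); d=np.linalg.inv(K)@[uv[0],uv[1],1]
    return np.array(f['xyz']), rot(f['orientation']).apply(d)
def onz(f,uv,z):
    o,d=ray(f,uv); return o+d*(z-o[2])/d[2]
def proj(f,p):
    c=rot(f['orientation']).inv().apply(np.array(p)-f['xyz']); q=(np.array(f['intrinsics'])@c.T).T; return q[...,:2]/q[...,2:]
E
python3 - <<'E'
from h import *
for c in("scene","side","wrist"):
    f=shot(c,c+"0"); print(c,f['xyz'],f['orientation'],np.array(f['intrinsics']).tolist())
print(arm.observe())
E
```

```text
pics
scene [-0.26740952 -0.46385753  0.56589791] [-0.48041179  0.77427778 -0.34216585  0.2293926 ] [[460.2959018326579, 0.0, 327.83194146040347], [0.0, 460.2959018326579, 236.6897199258289], [0.0, 0.0, 1.0]]
side [0.22691904 0.82360895 0.57470595] [ 0.09899219 -0.22031887  0.87474371 -0.42009948] [[434.29174059488713, 0.0, 320.72127181236675], [0.0, 434.29174059488713, 234.8795077344404], [0.0, 0.0, 1.0]]
wrist [ 0.62569398 -0.07992062  0.3819693 ] [-1.46643852e-03 -9.80412412e-05  9.89480971e-01  1.44655616e-01] [[396.8211190721847, 0.0, 320.2326696014773], [0.0, 396.8211190721847, 241.0883685500741], [0.0, 0.0, 1.0]]
{'t': 0.15, 'joints': array([ 2.58582871e-01,  3.85389941e-01,  6.91246513e-03, -3.21020522e-04,
       -1.19401222e+00, -2.58622941e-01]), 'joint_vel': array([ 2.86948766e-04, -2.32117906e-03,  3.65895641e-03, -4.06147857e-05,
       -4.70918667e-04, -5.14465022e-04]), 'effort': array([ 3.86667998e-04, -3.91052306e+01,  1.87588084e+01,  4.22235444e+00,
        1.23758311e-02, -1.38926293e-04]), 'tcp_pos': array([6.24653415e-01, 1.34846536e-06, 2.91398665e-01]), 'orientation': array([-6.56882100e-04, -7.07050502e-01,  7.07162533e-01,  5.54657563e-04]), 'ft_force': array([-0.29999059,  0.14999631,  0.47209092]), 'wrist_torque': array([-0.00908521,  0.00651316,  0.02872684]), 'grip_force': 0.0, 'finger_gap': 1.0008778054063117}
```

View pics/scene0.png

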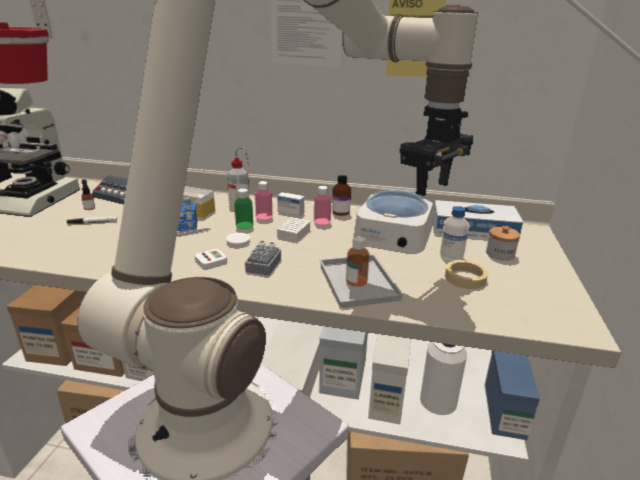

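View pics/side0.png

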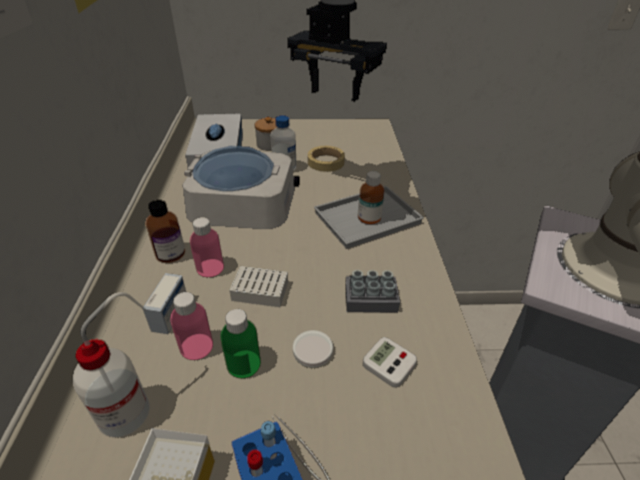

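```bash
python3 - <<'E'
from h import *
f=load('side0');g=load('scene0')
for n,uv,z in [('rackL',(347,308),0),('rackR',(398,310),0),('rackTopbackL',(347,279),.028),('rackTopbackR',(395,276),.028),('covtop',(263,280),.028),('covFL',(233,288),.028),('covFR',(282,294),.028),('covBR',(288,271),.028),('covBL',(241,268),.028),('t1',(316,212),.0185),('t2',(347,243),.0185),('t3',(421,217),.0185),('t4',(388,190),.0185),('cap',(374,177),.113),('petri',(313,347),.015),('timer',(390,361),.018),('tape',(326,157),.025)]:
    print(n,onz(f,uv,z).round(3))
print('scene')
for n,uv,z in [('rackL',(247,270),0),('rackR',(274,273),0),('covtop',(294,229),.028),('t1',(321,263),.0185),('t2',(347,303),.0185),('t3',(397,291),.0185),('t4',(366,256),.0185),('cap',(360,240),.113),('petri',(238,239),.015),('timer',(210,257),.018),('tape',(466,270),.025)]:
    print(n,onz(g,uv,z).round(3))
w=load('wrist0');print(R.from_matrix(rot(w['orientation']).as_matrix()).as_matrix().round(3))
a=cv2.resize(f['pixels'][150:330,210:450],(800,600),interpolation=cv2.INTER_CUBIC);cv2.imwrite('pics/sc.png',a)
E
```

```text
rackL [0.42  0.348 0.   ]
rackR [0.339 0.31  0.   ]
rackTopbackL [0.439 0.309 0.028]
rackTopbackR [0.367 0.261 0.028]
covtop [0.569 0.383 0.028]
covFL [0.604 0.424 0.028]
covFR [0.522 0.396 0.028]
covBR [0.542 0.342 0.028]
covBL [0.622 0.377 0.028]
t1 [0.591 0.145 0.018]
t2 [0.486 0.208 0.018]
t3 [0.383 0.052 0.018]
t4 [ 0.485 -0.014  0.018]
cap [0.484 0.097 0.113]
petri [0.427 0.458 0.015]
timer [0.312 0.427 0.018]
tape [ 0.68  -0.073  0.025]
scene
rackL [0.346 0.32  0.   ]
rackR [0.382 0.262 0.   ]
covtop [0.553 0.365 0.028]
t1 [0.473 0.191 0.018]
t2 [0.382 0.035 0.018]
t3 [ 0.496 -0.016  0.018]
t4 [0.58  0.134 0.018]
cap [0.486 0.087 0.113]
petri [0.421 0.447 0.015]
timer [0.305 0.411 0.018]
tape [ 0.681 -0.089  0.025]
[[-1.     0.    -0.003]
 [-0.001  0.958  0.286]
 [ 0.003  0.286 -0.958]]
```

View pics/sc.png

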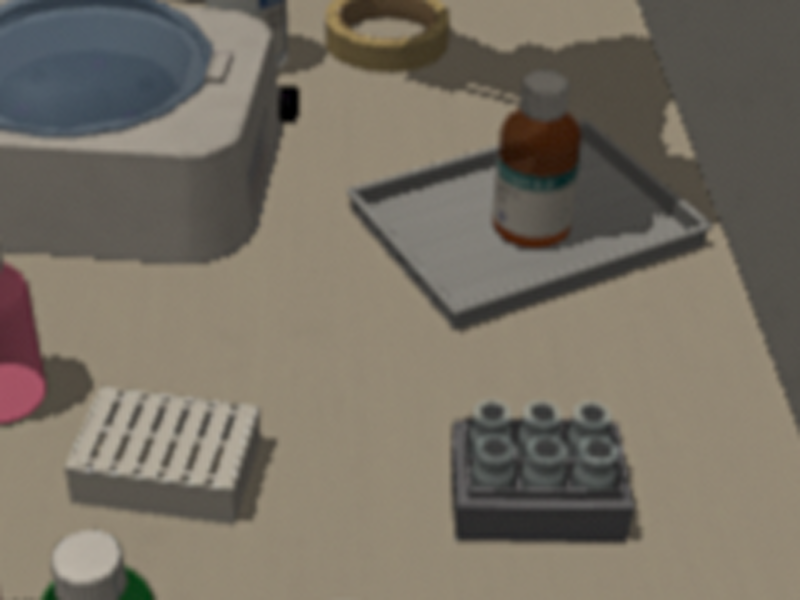

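View pics/wrist0.png

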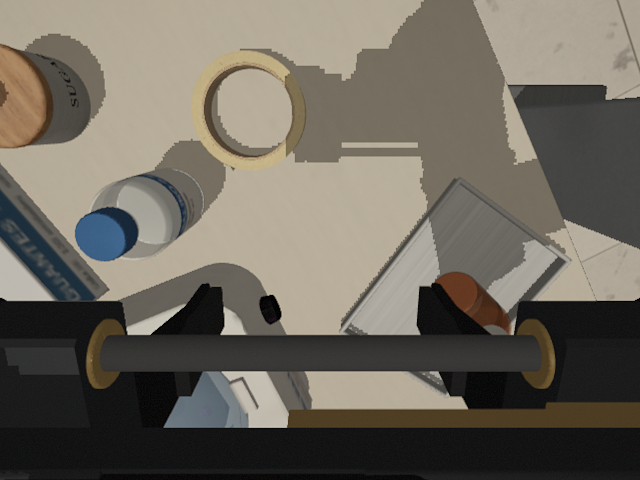

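Call:
drive_tool --plan '[{"dp": [-30,28,0],"twist": [0,0,0]},{"dp": [-30,28,0],"twist": [0,0,0]},{"dp": [-30,28,0],"twist": [0,0,0]},{"dp": [-30,28,0],"twist": [0,0,0]},{"dp": [-30,28,0],"twist": [0,0,0]}]'

```text
t: 0.57
tcp_pos: [0.4834, 0.1508, 0.2919]
orientation: [-0.0, -0.707, 0.707, 0.0]
ft_force: [-0.2, 1.7, 0.2]
finger_gap: 0.999
grip_force: 0.0
```

```bash
cat >> h.py <<'E'
import json
def log():
    s=arm.observe(); open('log.jsonl','a').write(json.dumps({k:np.array(s[k]).tolist() for k in('joints','tcp_pos','orientation','t')})+'\n'); return s
E
python3 - <<'E'
from h import *
s=log();print(s['t'],s['tcp_pos'],s['joints'])
f=shot('wrist','w1')
a=load('scene0')['pixels'][230:294,325:395]; b=load('side0')['pixels'][168:232,335:405]
z=lambda i:cv2.resize(i,(385,352),interpolation=cv2.INTER_CUBIC)
c=cv2.resize(f['pixels'],(640,480))
m=np.hstack([z(a),z(b)]); 
cv2.imwrite('pics/m1.png',cv2.resize(np.vstack([cv2.resize(m,(640,292)),f['pixels'][0:308]]),(800,600) if 0 else (640,600)))
E
```

```text
0.5667 [0.48341415 0.15084147 0.29192962] [ 6.23427570e-01  1.82939672e-01 -2.77322475e-01 -1.79024080e-04
 -1.11104314e+00 -6.24133452e-01]
```

View pics/m1.png

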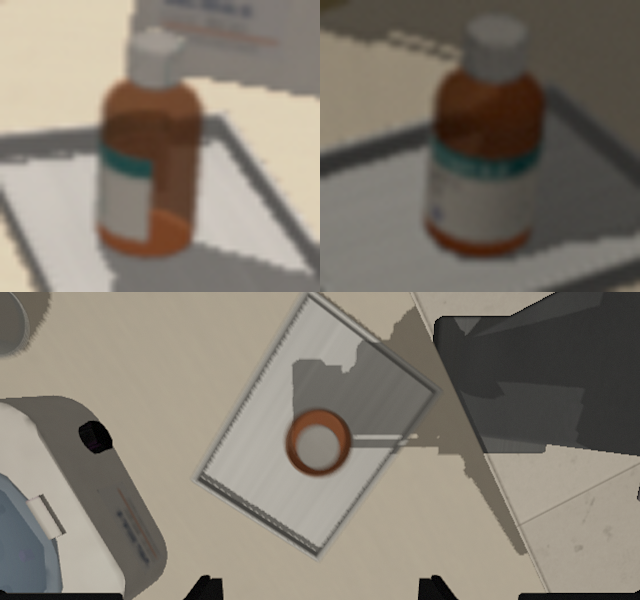

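```bash
python3 - <<'E'
from h import *
f=load('w1')
for n,uv,z in [('cap',(317,155),.115),('body',(319,150),.075),('c1',(310,2),.0185),('c2',(437,98),.0185),('c3',(318,264),.0185),('c4',(195,186),.0185),('cent',(160,255),.05),('edge',(447,100),0)]:
    print(n,onz(f,uv,z).round(4))
g=load('side0');print(onz(g,(195,220),0),onz(g,(277,222),0),onz(g,(290,185),0.0))
E
```

```text
cap [0.4861 0.0915 0.115 ]
body [0.4848 0.0908 0.075 ]
c1 [ 0.4921 -0.0228  0.0185]
c2 [0.3828 0.0506 0.0185]
c3 [0.486  0.203  0.0185]
c4 [0.5989 0.1268 0.0185]
cent [0.6254 0.183  0.05  ]
edge [0.3684 0.0512 0.    ]
[0.82079211 0.27714136 0.        ] [0.65987428 0.19677343 0.        ] [0.71272237 0.05426437 0.        ]
```

Call:
drive_tool --plan '[{"dp": [40,-1,0],"twist": [0,0,0]},{"dp": [20,-1,20],"twist": [0,0,0]},{"dp": [0,0,20],"twist": [0,0,-6]},{"dp": [0,0,20],"twist": [0,0,-6]},{"dp": [0,0,20],"twist": [0,0,-6]}]'

```text
t: 1.03
tcp_pos: [0.4868, 0.0896, 0.2115]
orientation: [-0.0, 0.81, -0.586, 0.0]
ft_force: [-0.1, 0.3, 0.8]
finger_gap: 1.0
grip_force: 0.0
```

Call:
drive_tool --plan '[{"dp": [0,0,20],"twist": [0,0,-6]},{"dp": [0,0,20],"twist": [0,0,-6]},{"dp": [0,0,20],"twist": [0,0,0]},{"dp": [0,0,16],"twist": [0,0,0]},{"dp": [0,0,15],"twist": [0,0,0]}]'

```text
t: 1.45
tcp_pos: [0.4866, 0.0898, 0.12]
orientation: [0.001, 0.866, -0.5, -0.0]
ft_force: [0.4, 0.4, -0.5]
finger_gap: 1.002
grip_force: 0.0
```

Call:
drive_tool --plan '[{"dp": [0,0,0],"twist": [0,0,0]},{"dp": [0,0,0],"twist": [0,0,0]},{"dp": [0,0,0],"twist": [0,0,0]},{"dp": [0,0,0],"twist": [0,0,0]},{"dp": [0,0,0],"twist": [0,0,0]}]' --fingers 0

```text
t: 1.87
tcp_pos: [0.4875, 0.0903, 0.1223]
orientation: [-0.001, 0.866, -0.5, 0.001]
ft_force: [0.1, 0.5, 0.1]
finger_gap: 0.706
grip_force: 0.0
```

```bash
python3 -c "
from h import *
print(log())"
```

```text
{'t': 1.8667, 'joints': array([ 5.11356835e-01,  3.69450219e-01, -5.22697341e-01,  1.65607488e-04,
       -6.76392763e-01,  1.22589265e-02]), 'joint_vel': array([-0.00161638,  0.00128445, -0.00439165, -0.00311336,  0.00211135,
        0.00012293]), 'effort': array([-1.95103530e-03, -3.20170498e+01,  1.26768610e+01,  2.84539618e+00,
        3.93676234e-02,  2.50317216e-04]), 'tcp_pos': array([0.48749988, 0.09028845, 0.12230091]), 'orientation': array([-9.43394215e-04,  8.66061353e-01, -4.99936453e-01,  6.20556869e-04]), 'ft_force': array([0.07596148, 0.4605441 , 0.12484422]), 'wrist_torque': array([-0.00271198, -0.00488904, -0.00579943]), 'grip_force': 0.0, 'finger_gap': 0.7057641868691706}
```

Call:
drive_tool --plan '[{"dp": [0,0,0],"twist": [0,0,0]},{"dp": [0,0,0],"twist": [0,0,0]},{"dp": [0,0,-5],"twist": [0,0,0]},{"dp": [0,0,-20],"twist": [0,0,0]},{"dp": [0,0,-20],"twist": [0,0,0]}]'

```text
t: 2.28
tcp_pos: [0.4861, 0.0896, 0.166]
orientation: [0.001, 0.866, -0.5, -0.001]
ft_force: [-0.5, -0.3, -0.8]
finger_gap: 0.595
grip_force: 30.0
```

Call:
drive_tool --plan '[{"dp": [20,5,0],"twist": [0,0,0]},{"dp": [30,7,0],"twist": [0,0,0]},{"dp": [35,8,0],"twist": [0,0,0]},{"dp": [35,8,0],"twist": [0,0,0]},{"dp": [35,8,0],"twist": [0,0,0]}]'

```text
t: 2.7
tcp_pos: [0.5333, -0.0636, 0.1665]
orientation: [-0.0, 0.866, -0.5, -0.0]
ft_force: [-0.3, 1.0, -1.8]
finger_gap: 0.598
grip_force: 30.0
```

Call:
drive_tool --plan '[{"dp": [30,6,0],"twist": [0,0,0]},{"dp": [19,4,10],"twist": [0,0,0]},{"dp": [0,0,16],"twist": [0,0,0]},{"dp": [0,0,14],"twist": [0,0,0]},{"dp": [0,0,4],"twist": [0,0,0]}]'

```text
t: 3.12
tcp_pos: [0.5474, -0.1103, 0.1201]
orientation: [0.001, 0.866, -0.501, -0.002]
ft_force: [-5.6, 0.7, 15.5]
finger_gap: 0.597
grip_force: 30.0
```

```bash
python3 -c "
from h import *
s=log();print(s['tcp_pos'],s['finger_gap'],s['grip_force'],s['ft_force'],s['joints'])
shot('side','s2')
shot('scene','sc2')"
```

```text
[ 0.54740908 -0.11031856  0.12006218] 0.5967172133975833 30.005431488752947 [-5.63075524  0.6870351  15.50597824] [ 0.09105548  0.45934869 -0.3662841  -0.00100726 -0.75043224  0.43130355]
```

```bash
cat >> h.py <<'E'
def saveC(p,r): json.dump([list(map(float,p)),r.as_quat().tolist()],open('cmd.json','w'))
def loadC():
    p,q=json.load(open('cmd.json')); return np.array(p),R.from_quat(q)
def toolR(yaw,tilt=0):
    # tool pointing down, tool y at world yaw (deg); then turned by tilt deg about tool y
    y=np.array([np.cos(np.radians(yaw)),np.sin(np.radians(yaw)),0]); z=np.array([0,0,-1.]); 
    return R.from_matrix(np.c_[np.cross(y,z),y,z])*R.from_euler('y',tilt,degrees=True)
def rows(p1,r1,n,ref=0.,pre=None):
    """n rows from the commanded pose to (p1,r1); ref: point ahead of TCP (m along tool z) that goes straight"""
    p,r=loadC(); out=[]; off=np.array([0,0,ref])
    a,b=p+r.apply(off),np.array(p1)+r1.apply(off); rv=(r.inv()*r1).as_rotvec(); r0=r
    for i in range(1,n+1):
        u=i/n; rt=r0*R.from_rotvec(rv*u); pt=a+(b-a)*u-rt.apply(off)
        dp=np.round(r.inv().apply(pt-p)*1000,0 if i<n else 1); tw=np.round(np.degrees((r.inv()*rt).as_rotvec()),1)
        out.append((dp.tolist(),tw.tolist())); p=p+r.apply(dp/1000); r=r*R.from_rotvec(np.radians(tw))
    saveC(p,r)
    for k,(d,t) in enumerate(out): print('' if k%5 else '--',json.dumps({"dp":d,"twist":t}))
    m=np.max(np.abs([d+[5.83*x for x in t] for d,t in out])); print('max',m, 'norm', max(np.linalg.norm(d) for d,t in out),max(np.linalg.norm(t) for d,t in out))
E
python3 - <<'E'
from h import *
saveC([.5485,-.1100,.122-.13],toolR(210))
print(toolR(210).as_quat(), )
s=arm.observe();print(s['orientation'])
saveC([.5485,-.1100,.122+.128],toolR(210))
rows([.348,.28,.25],toolR(289),15)
# kinematic fit
L=[json.loads(l) for l in open('log.jsonl')]
L.append(dict(joints=[.25858,.38539,.00691,-.0003,-1.19401,-.2586],tcp_pos=[.62465,0,.2914]))
A=[];B=[]
for l in L:
    j=l['joints'];p=np.array(l['tcp_pos']);x=np.hypot(p[0],p[1]);x=np.sqrt(x*x-.16**2)
    a=j[1];b=a-j[2]
    A+= [[np.sin(a),np.cos(b),-np.sin(b),0],[np.cos(a),-np.sin(b),-np.cos(b)*-1*-1*-1,1]];B+=[x,p[2]]
    # forearm: along (cos b,-sin b); perp up (sin b, cos b)
A=[];B=[]
for l in L:
    j=l['joints'];p=np.array(l['tcp_pos']);x=np.hypot(p[0],p[1]);x=np.sqrt(x*x-.16**2)
    a=j[1];b=a-j[2]
    A+= [[np.sin(a),np.cos(b),np.sin(b),0],[np.cos(a),-np.sin(b),np.cos(b),1]];B+=[x,p[2]]
sol=np.linalg.lstsq(np.array(A),np.array(B),rcond=None);print('L1,L2,a,H-T',sol[0].round(4),(np.array(A)@sol[0]-B).round(4))
E
```

```text
[ 0.8660254 -0.5        0.         0.       ]
[ 5.66976175e-04  8.66030062e-01 -4.99991058e-01 -7.43600937e-04]
-- {"dp": [-29.0, -1.0, 0.0], "twist": [0.0, 0.0, -5.3]}
 {"dp": [-29.0, -5.0, 0.0], "twist": [0.0, 0.0, -5.2]}
 {"dp": [-29.0, -6.0, 0.0], "twist": [0.0, 0.0, -5.3]}
 {"dp": [-27.0, -10.0, 0.0], "twist": [0.0, 0.0, -5.3]}
 {"dp": [-27.0, -11.0, 0.0], "twist": [0.0, 0.0, -5.2]}
-- {"dp": [-26.0, -15.0, 0.0], "twist": [0.0, 0.0, -5.3]}
 {"dp": [-24.0, -16.0, 0.0], "twist": [0.0, 0.0, -5.3]}
 {"dp": [-22.0, -19.0, 0.0], "twist": [0.0, 0.0, -5.2]}
 {"dp": [-21.0, -20.0, 0.0], "twist": [0.0, 0.0, -5.3]}
 {"dp": [-19.0, -23.0, 0.0], "twist": [0.0, 0.0, -5.3]}
-- {"dp": [-16.0, -24.0, 0.0], "twist": [0.0, 0.0, -5.2]}
 {"dp": [-14.0, -25.0, 0.0], "twist": [0.0, 0.0, -5.3]}
 {"dp": [-12.0, -27.0, 0.0], "twist": [0.0, 0.0, -5.3]}
 {"dp": [-10.0, -28.0, 0.0], "twist": [0.0, 0.0, -5.2]}
 {"dp": [-6.5, -28.3, 0.0], "twist": [0.0, 0.0, -5.3]}
max 30.899 norm 30.01666203960727 5.3
L1,L2,a,H-T [ 0.5617  0.4219  0.001  -0.074 ] [ 0.0001 -0.     -0.0008 -0.0002  0.0009  0.0001 -0.0003  0.0002]
```

Call:
drive_tool --plan '[{"dp": [0,0,0],"twist": [0,0,0]},{"dp": [0,0,0],"twist": [0,0,0]},{"dp": [0,0,0],"twist": [0,0,0]},{"dp": [0,0,0],"twist": [0,0,0]},{"dp": [0,0,-20],"twist": [0,0,0]}]' --fingers 87

```text
t: 3.63
tcp_pos: [0.5471, -0.1094, 0.1397]
orientation: [0.002, 0.866, -0.5, -0.003]
ft_force: [-0.2, 0.1, -0.8]
finger_gap: 0.891
grip_force: 0.0
```

Call:
drive_tool --plan '[{"dp": [0,0,-30],"twist": [0,0,0]},{"dp": [0,0,-30],"twist": [0,0,0]},{"dp": [0,0,-30],"twist": [0,0,0]},{"dp": [0,0,-18],"twist": [0,0,0]},{"dp": [0,0,0],"twist": [0,0,0]}]'

```text
t: 4.05
tcp_pos: [0.5513, -0.1097, 0.256]
orientation: [-0.003, 0.866, -0.499, 0.005]
ft_force: [0.8, 0.3, 1.2]
finger_gap: 0.996
grip_force: 0.0
```

Call:
drive_tool --plan '[{"dp": [-29,-1,0],"twist": [0,0,-5.3]},{"dp": [-29,-5,0],"twist": [0,0,-5.2]},{"dp": [-29,-6,0],"twist": [0,0,-5.3]},{"dp": [-27,-10,0],"twist": [0,0,-5.3]},{"dp": [-27,-11,0],"twist": [0,0,-5.2]}]'

```text
t: 4.47
tcp_pos: [0.4811, 0.021, 0.2499]
orientation: [-0.0, 0.958, -0.288, -0.0]
ft_force: [0.6, 0.9, -0.1]
finger_gap: 1.003
grip_force: 0.0
```

Call:
drive_tool --plan '[{"dp": [-26,-15,0],"twist": [0,0,-5.3]},{"dp": [-24,-16,0],"twist": [0,0,-5.3]},{"dp": [-22,-19,0],"twist": [0,0,-5.2]},{"dp": [-21,-20,0],"twist": [0,0,-5.3]},{"dp": [-19,-23,0],"twist": [0,0,-5.3]}]'

```text
t: 4.88
tcp_pos: [0.4139, 0.1515, 0.2501]
orientation: [-0.0, 0.998, -0.061, -0.0]
ft_force: [-0.2, 0.3, -0.0]
finger_gap: 1.002
grip_force: 0.0
```

Call:
drive_tool --plan '[{"dp": [-16,-24,0],"twist": [0,0,-5.2]},{"dp": [-14,-25,0],"twist": [0,0,-5.3]},{"dp": [-12,-27,0],"twist": [0,0,-5.3]},{"dp": [-10,-28,0],"twist": [0,0,-5.2]},{"dp": [-6.5,-28.3,0],"twist": [0,0,-5.3]}]'

```text
t: 5.3
tcp_pos: [0.3474, 0.2813, 0.2501]
orientation: [-0.0, 0.986, 0.167, -0.0]
ft_force: [0.5, 0.8, -0.2]
finger_gap: 0.995
grip_force: 0.0
```

```bash
python3 -c "
from h import *
f=shot('wrist','w2')
s=log();print(s['t'],s['tcp_pos'],s['joints'],s['joint_vel'].round(3))
g=cv2.cvtColor(f['pixels'],cv2.COLOR_BGR2GRAY)
f=shot('side','s3')
a=cv2.resize(f['pixels'][140:330,220:440],(460,400));cv2.imwrite('pics/m2.png',np.vstack([load('w2')['pixels'][:340],cv2.resize(f['pixels'][100:230,230:450],(640,260))]))
"
```

```text
5.35 [0.34693412 0.28490676 0.25034934] [ 1.05133327e+00  1.20892102e-01 -4.67826993e-01 -3.21181925e-04
 -9.79297237e-01  8.63062551e-01] [-0.067 -0.004 -0.004  0.014 -0.009 -0.073]
```

View pics/m2.png

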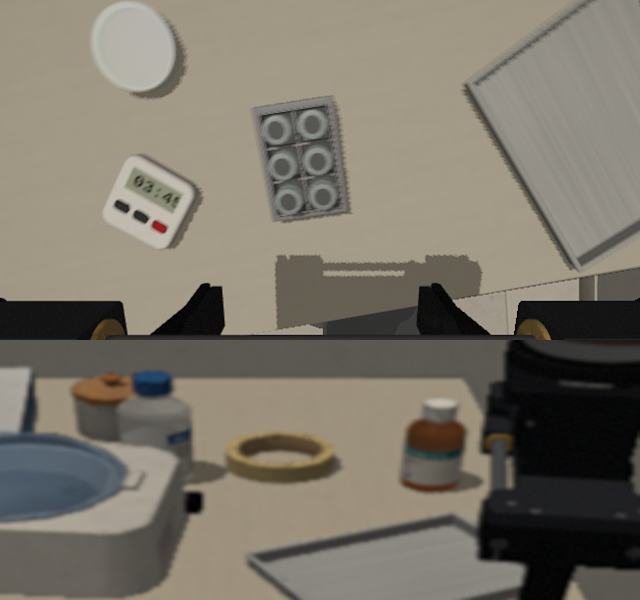

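```bash
cat >> h.py <<'E'
from scipy.optimize import least_squares
def fitpose(f,pts,uvs,x0):
    """pose (x,y,yaw rad) of object from local points pts and pixels uvs"""
    pts=np.array(pts);uvs=np.array(uvs)
    def w(v):
        c,s=np.cos(v[2]),np.sin(v[2]); q=pts.copy(); q[:,0]=c*pts[:,0]-s*pts[:,1]+v[0]; q[:,1]=s*pts[:,0]+c*pts[:,1]+v[1]; return q
    r=least_squares(lambda v:(proj(f,w(v))-uvs).ravel(),x0,x_scale=[.01,.01,.1]); return r.x,r.fun.reshape(-1,2).round(1)
E
python3 - <<'E'
from h import *
f=load('w2')
print(f['xyz'])
for uv in [(252,107),(331,97),(350,212),(275,220)]: print(onz(f,uv,.028).round(4))
# camera up ~ +x dir ; corners: far-left(+x,+y), far-right(+x,-y), near-right(-x,-y), near-left(-x,+y)
h=[.04475,.031,.028];S=[(1,1),(1,-1),(-1,-1),(-1,1)]
P=[[h[0]*a,h[1]*b,.028] for a,b in S]
print(fitpose(f,P,[(252,107),(331,97),(350,212),(275,220)],[.39,.3,.43]))
V=[[.026*a,.013*b,.052] for a in(1,0,-1) for b in(1,-1)]
g=cv2.cvtColor(f['pixels'],cv2.COLOR_BGR2GRAY)
print(fitpose(f,V,[(277,130),(313,124),(283,165),(318,160),(289,200),(322,195)],[.39,.3,.43]))
x,_=fitpose(f,P,[(252,107),(331,97),(350,212),(275,220)],[.39,.3,.43])
im=f['pixels'].copy()
E
```

```text
[0.42257006 0.30595234 0.34077231]
[0.4159 0.3579 0.028 ]
[0.4421 0.3046 0.028 ]
[0.3651 0.2607 0.028 ]
[0.3388 0.3157 0.028 ]
(array([0.39028711, 0.30975705, 0.49063048]), array([[-0.6,  0.9],
       [ 2.4, -2.6],
       [-0.6, -0.6],
       [-1.4,  2.8]]))
(array([0.39134796, 0.31032997, 0.47714889]), array([[-0.7, -1.7],
       [ 0.1, -1.1],
       [-0.5,  0.6],
       [ 0.3,  0.5],
       [-0.6,  0.9],
       [ 1.3,  1.1]]))
```

```bash
python3 - <<'E'
from h import *
rows([.391,.310,.13],toolR(297.7),5)
rows([.391,.310,.074],toolR(297.7),5)
E
```

```text
-- {"dp": [10.0, -3.0, 24.0], "twist": [0.0, 0.0, -1.7]}
 {"dp": [10.0, -2.0, 24.0], "twist": [0.0, 0.0, -1.8]}
 {"dp": [10.0, -3.0, 24.0], "twist": [0.0, 0.0, -1.7]}
 {"dp": [11.0, -2.0, 24.0], "twist": [0.0, 0.0, -1.8]}
 {"dp": [10.1, -1.3, 24.0], "twist": [0.0, 0.0, -1.7]}
max 24.0 norm 26.476404589747453 1.8
-- {"dp": [0.0, 0.0, 11.0], "twist": [0.0, 0.0, 0.0]}
 {"dp": [0.0, 0.0, 11.0], "twist": [0.0, 0.0, 0.0]}
 {"dp": [0.0, 0.0, 12.0], "twist": [0.0, 0.0, 0.0]}
 {"dp": [0.0, 0.0, 11.0], "twist": [0.0, 0.0, 0.0]}
 {"dp": [0.0, 0.0, 11.0], "twist": [0.0, 0.0, 0.0]}
max 12.0 norm 12.0 0.0
```

Call:
drive_tool --plan '[{"dp": [10,-3,24],"twist": [0,0,-1.7]},{"dp": [10,-2,24],"twist": [0,0,-1.8]},{"dp": [10,-3,24],"twist": [0,0,-1.7]},{"dp": [11,-2,24],"twist": [0,0,-1.8]},{"dp": [10.1,-1.3,24],"twist": [0,0,-1.7]}]'

```text
t: 5.82
tcp_pos: [0.392, 0.3101, 0.1291]
orientation: [-0.0, 0.971, 0.24, 0.0]
ft_force: [-0.1, 0.6, -0.0]
finger_gap: 1.003
grip_force: 0.0
```

Call:
drive_tool --plan '[{"dp": [0,0,11],"twist": [0,0,0]},{"dp": [0,0,11],"twist": [0,0,0]},{"dp": [0,0,12],"twist": [0,0,0]},{"dp": [0,0,11],"twist": [0,0,0]},{"dp": [0,0,11],"twist": [0,0,0]}]'

```text
t: 6.23
tcp_pos: [0.3916, 0.3097, 0.0734]
orientation: [0.0, 0.971, 0.239, -0.0]
ft_force: [0.9, -0.2, -0.0]
finger_gap: 1.001
grip_force: 0.0
```

Call:
drive_tool --plan '[{"dp": [0,0,0],"twist": [0,0,0]},{"dp": [0,0,0],"twist": [0,0,0]},{"dp": [0,0,0],"twist": [0,0,0]},{"dp": [0,0,0],"twist": [0,0,0]},{"dp": [0,0,0],"twist": [0,0,0]}]' --fingers 61

```text
t: 6.65
tcp_pos: [0.3919, 0.3106, 0.075]
orientation: [-0.001, 0.971, 0.239, 0.001]
ft_force: [0.2, 0.4, 0.2]
finger_gap: 0.739
grip_force: 0.0
```

Call:
drive_tool --plan '[{"dp": [0,0,0],"twist": [0,0,0]},{"dp": [0,0,0],"twist": [0,0,0]},{"dp": [0,0,0],"twist": [0,0,0]},{"dp": [0,0,0],"twist": [0,0,0]},{"dp": [0,0,0],"twist": [0,0,0]}]'

```text
t: 7.07
tcp_pos: [0.3918, 0.3109, 0.0749]
orientation: [-0.001, 0.971, 0.239, 0.001]
ft_force: [-3.0, 1.8, 6.0]
finger_gap: 0.709
grip_force: 30.0
```

```bash
python3 -c "
from h import *
s=log();print({k:s[k] for k in ('t','tcp_pos','orientation','finger_gap','grip_force','ft_force','wrist_torque')})"
```

```text
{'t': 7.0667, 'tcp_pos': array([0.39181011, 0.31094362, 0.07490452]), 'orientation': array([-5.48186349e-04,  9.70908153e-01,  2.39450889e-01,  5.73414184e-04]), 'finger_gap': 0.7086495431412337, 'grip_force': 29.99071148224175, 'ft_force': array([-3.01536965,  1.82079325,  5.97722568]), 'wrist_torque': array([ 0.34439286,  0.76498111, -0.07589186])}
```

Call:
drive_tool --plan '[{"dp": [0,0,0],"twist": [0,0,0]},{"dp": [0,0,0],"twist": [0,0,0]},{"dp": [0,0,0],"twist": [0,0,0]},{"dp": [0,0,-15],"twist": [0,0,0]},{"dp": [0,0,-25],"twist": [0,0,0]}]' --fingers 87

```text
t: 7.48
tcp_pos: [0.3905, 0.3085, 0.112]
orientation: [0.003, 0.971, 0.239, -0.003]
ft_force: [0.1, 0.0, 1.2]
finger_gap: 0.969
grip_force: 0.0
```

Call:
drive_tool --plan '[{"dp": [-15,0,-40],"twist": [0,0,0]},{"dp": [-15,0,-40],"twist": [0,0,0]},{"dp": [-10,0,-38],"twist": [0,0,0]},{"dp": [-5,0,-18],"twist": [0,0,0]},{"dp": [0,0,0],"twist": [0,0,0]}]'

```text
t: 7.9
tcp_pos: [0.353, 0.2907, 0.253]
orientation: [-0.003, 0.971, 0.24, 0.004]
ft_force: [-0.3, -0.9, -0.5]
finger_gap: 0.998
grip_force: 0.0
```

Call:
drive_tool --plan '[{"dp": [0,0,0],"twist": [0,0,0]},{"dp": [0,0,0],"twist": [0,0,0]},{"dp": [0,0,0],"twist": [0,0,0]},{"dp": [0,0,0],"twist": [0,0,0]},{"dp": [0,0,0],"twist": [0,0,0]}]'

```text
t: 8.32
tcp_pos: [0.3524, 0.2896, 0.247]
orientation: [0.001, 0.971, 0.239, -0.001]
ft_force: [0.9, 0.9, 0.1]
finger_gap: 0.996
grip_force: 0.0
```

```bash
python3 - <<'E'
from h import *
c,s_=np.cos(np.radians(27.7)),np.sin(np.radians(27.7))
saveC([.391-.045*c,.310-.045*s_,.250],toolR(297.7))
f=shot('wrist','w3'); s=log();print(s['t'],s['tcp_pos'],s['joints'],s['joint_vel'].round(3),f['xyz'],loadC()[0])
# to cover view: cover (.569,.383) yaw 19
rows([.569-.045*np.cos(.33),.383-.045*np.sin(.33),.25-.007],toolR(289),10)
cv2.imwrite('pics/w3c.png',cv2.resize(f['pixels'][60:260,210:450],(720,600),interpolation=cv2.INTER_CUBIC))
E
```

```text
8.3667 [0.35244484 0.28964634 0.24723545] [ 1.04575632e+00  1.39045805e-01 -4.54866998e-01 -6.43587047e-05
 -9.79265609e-01  1.00829193e+00] [ 0.001 -0.009  0.004 -0.001 -0.001 -0.001] [0.42310619 0.32500504 0.3375057 ] [0.35115729 0.28908211 0.25      ]
-- {"dp": [19.0, 1.0, 1.0], "twist": [0.0, 0.0, 0.9]}
 {"dp": [19.0, 1.0, 0.0], "twist": [0.0, 0.0, 0.8]}
 {"dp": [20.0, 0.0, 1.0], "twist": [0.0, 0.0, 0.9]}
 {"dp": [19.0, 1.0, 1.0], "twist": [0.0, 0.0, 0.9]}
 {"dp": [19.0, -0.0, 1.0], "twist": [0.0, 0.0, 0.9]}
-- {"dp": [19.0, -1.0, 0.0], "twist": [0.0, 0.0, 0.8]}
 {"dp": [20.0, -0.0, 1.0], "twist": [0.0, 0.0, 0.9]}
 {"dp": [19.0, -1.0, 1.0], "twist": [0.0, 0.0, 0.9]}
 {"dp": [19.0, -1.0, 0.0], "twist": [0.0, 0.0, 0.8]}
 {"dp": [19.2, -1.9, 1.0], "twist": [0.0, 0.0, 0.9]}
max 20.0 norm 20.024984394500787 0.9
```

View pics/w3c.png

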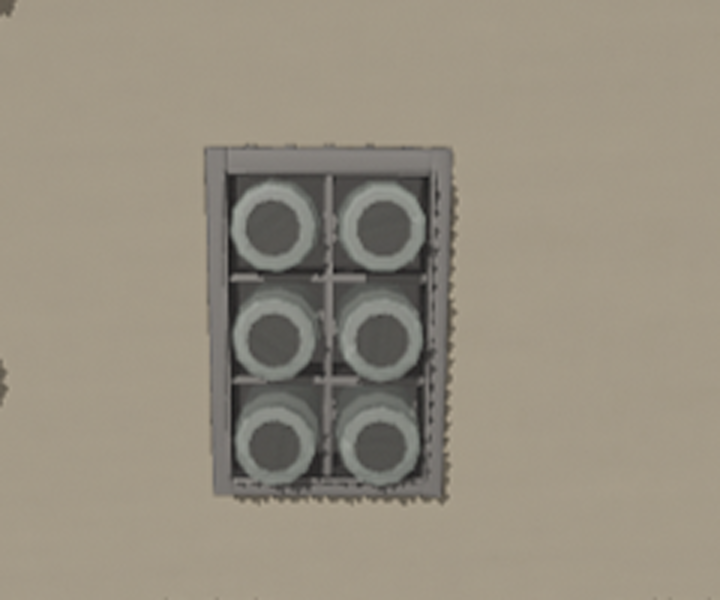

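Call:
drive_tool --plan '[{"dp": [19,1,1],"twist": [0,0,0.9]},{"dp": [19,1,0],"twist": [0,0,0.8]},{"dp": [20,0,1],"twist": [0,0,0.9]},{"dp": [19,1,1],"twist": [0,0,0.9]},{"dp": [19,0,1],"twist": [0,0,0.9]}]'

```text
t: 8.78
tcp_pos: [0.441, 0.3294, 0.2435]
orientation: [0.0, 0.979, 0.201, -0.0]
ft_force: [-0.2, 0.1, 0.2]
finger_gap: 1.0
grip_force: 0.0
```

Call:
drive_tool --plan '[{"dp": [19,-1,0],"twist": [0,0,0.8]},{"dp": [20,0,1],"twist": [0,0,0.9]},{"dp": [19,-1,1],"twist": [0,0,0.9]},{"dp": [19,-1,0],"twist": [0,0,0.8]},{"dp": [19.2,-1.9,1],"twist": [0,0,0.9]}]'

```text
t: 9.2
tcp_pos: [0.5287, 0.3693, 0.2404]
orientation: [0.0, 0.986, 0.165, -0.001]
ft_force: [1.4, -0.2, -0.2]
finger_gap: 0.998
grip_force: 0.0
```

Call:
drive_tool --plan '[{"dp": [0,0,0],"twist": [0,0,0]},{"dp": [0,0,0],"twist": [0,0,0]},{"dp": [0,0,0],"twist": [0,0,0]},{"dp": [0,0,0],"twist": [0,0,0]},{"dp": [0,0,0],"twist": [0,0,0]}]'

```text
t: 9.62
tcp_pos: [0.5272, 0.3689, 0.2415]
orientation: [0.0, 0.986, 0.165, -0.0]
ft_force: [0.6, 0.2, 0.2]
finger_gap: 1.002
grip_force: 0.0
```

```bash
python3 - <<'E'
from h import *
f=shot('wrist','w4'); s=log();print(s['t'],s['tcp_pos'],loadC()[0],f['xyz'])
P=[[.04475*a,.031*b,.028] for a,b in [(1,1),(1,-1),(-1,-1),(-1,1)]]
w=load('w3')
x,e=fitpose(w,P,[(278.3,109.3),(360.7,109.3),(357.7,225),(281.3,225)],[.39,.3,.43]);print('rack',x,np.degrees(x[2]),e.tolist())
g=f['pixels'];m=(g.min(2)>150).astype(np.uint8)
n,l,st,ce=cv2.connectedComponentsWithStats(m);print([ (st[i].tolist(),ce[i].round(1).tolist()) for i in range(1,n) if st[i][4]>300])
cv2.imwrite('pics/w4c.png',cv2.resize(g[40:280,180:500],(800,600),interpolation=cv2.INTER_CUBIC))
E
```

```text
9.6667 [0.5272159  0.36897946 0.24163162] [0.52644771 0.3683979  0.243     ] [0.60242137 0.39322959 0.33218783]
rack [0.39126595 0.30865023 0.48358084] 27.70714097180914 [[-0.7, -0.6], [0.7, -0.6], [0.3, 0.8], [-0.3, 0.8]]
[([21, 14, 54, 59, 2435], [47.2, 43.0]), ([275, 99, 84, 120, 7015], [315.9, 157.6]), ([19, 181, 48, 47, 1758], [42.6, 203.8]), ([153, 262, 67, 57, 2136], [178.9, 285.2]), ([197, 380, 38, 34, 397], [217.4, 394.1]), ([166, 399, 49, 29, 596], [187.9, 415.3])]
```

View pics/w4c.png

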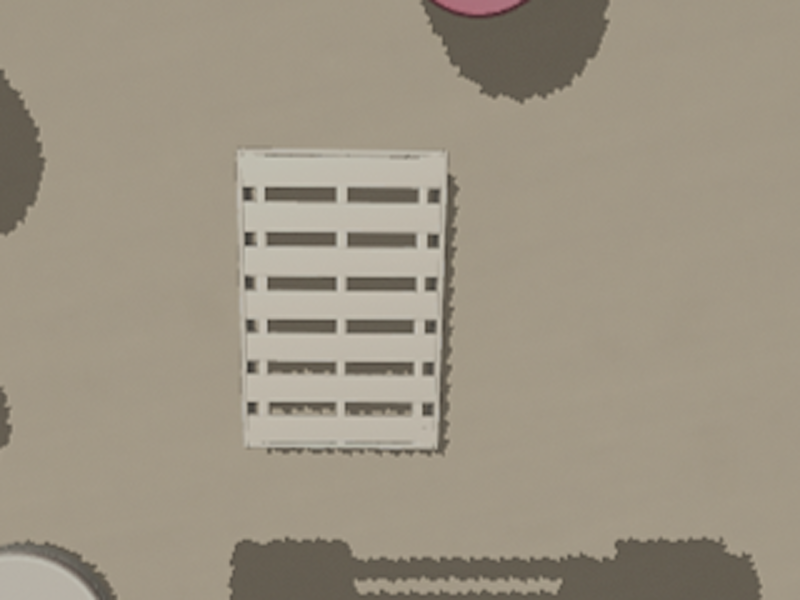

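```bash
python3 - <<'E'
from h import *
P=[[.04475*a,.031*b,.028] for a,b in [(1,1),(1,-1),(-1,-1),(-1,1)]]
f=load('w4')
x,e=fitpose(f,P,[(275.2,99.6),(358.8,100.4),(355.2,219.2),(278.4,218.8)],[.569,.383,.33]);yd=np.degrees(x[2]);print('cover',x,yd,e.tolist())
p=np.array([x[0]-.0003,x[1]+.0013]);yaw=yd+270
rows([*p,.13],toolR(yaw),5)
rows([*p,.077],toolR(yaw),5)
print(loadC()[0],yaw)
E
```

```text
cover [0.57426165 0.38638049 0.3276149 ] 18.770950983866655 [[-1.0, -0.5], [1.1, -0.8], [0.9, 0.9], [-1.0, 0.8]]
-- {"dp": [10.0, -1.0, 23.0], "twist": [0.0, 0.0, 0.0]}
 {"dp": [10.0, -0.0, 22.0], "twist": [0.0, 0.0, 0.1]}
 {"dp": [11.0, -1.0, 23.0], "twist": [0.0, 0.0, 0.0]}
 {"dp": [10.0, -0.0, 22.0], "twist": [0.0, 0.0, 0.1]}
 {"dp": [10.2, -0.8, 23.0], "twist": [0.0, 0.0, 0.0]}
max 23.0 norm 25.514701644346147 0.1
-- {"dp": [-0.0, -0.0, 11.0], "twist": [0.0, 0.0, 0.0]}
 {"dp": [-0.0, -0.0, 10.0], "twist": [0.0, 0.0, 0.0]}
 {"dp": [-0.0, -0.0, 11.0], "twist": [0.0, 0.0, 0.0]}
 {"dp": [-0.0, -0.0, 10.0], "twist": [0.0, 0.0, 0.0]}
 {"dp": [-0.0, -0.0, 11.0], "twist": [0.0, 0.0, 0.0]}
max 11.0 norm 11.0 0.0
[0.5739744  0.38764757 0.077     ] 288.77095098386667
```

Call:
drive_tool --plan '[{"dp": [10,-1,23],"twist": [0,0,0]},{"dp": [10,0,22],"twist": [0,0,0.1]},{"dp": [11,-1,23],"twist": [0,0,0]},{"dp": [10,0,22],"twist": [0,0,0.1]},{"dp": [10.2,-0.8,23],"twist": [0,0,0]}]'

```text
t: 10.08
tcp_pos: [0.5754, 0.3886, 0.128]
orientation: [-0.0, 0.987, 0.164, 0.0]
ft_force: [-0.0, 0.4, -0.7]
finger_gap: 0.999
grip_force: 0.0
```

Call:
drive_tool --plan '[{"dp": [0,0,11],"twist": [0,0,0]},{"dp": [0,0,10],"twist": [0,0,0]},{"dp": [0,0,11],"twist": [0,0,0]},{"dp": [0,0,10],"twist": [0,0,0]},{"dp": [0,0,11],"twist": [0,0,0]}]'

```text
t: 10.5
tcp_pos: [0.5753, 0.3887, 0.0758]
orientation: [-0.001, 0.987, 0.164, 0.001]
ft_force: [0.3, 0.3, -0.2]
finger_gap: 0.997
grip_force: 0.0
```

Call:
drive_tool --plan '[{"dp": [0,0,0],"twist": [0,0,0]},{"dp": [0,0,0],"twist": [0,0,0]},{"dp": [0,0,0],"twist": [0,0,0]},{"dp": [0,0,0],"twist": [0,0,0]},{"dp": [0,0,0],"twist": [0,0,0]}]' --fingers 40

```text
t: 10.92
tcp_pos: [0.5756, 0.3887, 0.0762]
orientation: [-0.0, 0.987, 0.163, 0.001]
ft_force: [0.3, -0.2, 1.5]
finger_gap: 0.708
grip_force: 30.6
```

Call:
drive_tool --plan '[{"dp": [0,0,0],"twist": [0,0,0]},{"dp": [0,0,0],"twist": [0,0,0]},{"dp": [0,0,-13],"twist": [0,0,0]},{"dp": [0,0,-30],"twist": [0,0,0]},{"dp": [0,0,-40],"twist": [0,0,0]}]'

```text
t: 11.33
tcp_pos: [0.5737, 0.3869, 0.1559]
orientation: [0.002, 0.987, 0.163, -0.004]
ft_force: [0.8, 0.3, -0.3]
finger_gap: 0.708
grip_force: 30.0
```

```bash
python3 - <<'E'
from h import *
p,r=loadC(); saveC(p+[0,0,.083],r)
rows([.391,.310,.16],toolR(297.7),10)
s=log();print(s['tcp_pos'],s['finger_gap'],s['grip_force'])
E
```

```text
-- {"dp": [-20.0, 1.0, 0.0], "twist": [0.0, 0.0, -0.9]}
 {"dp": [-20.0, 2.0, 0.0], "twist": [0.0, 0.0, -0.9]}
 {"dp": [-20.0, 0.0, 0.0], "twist": [0.0, 0.0, -0.9]}
 {"dp": [-19.0, 1.0, 0.0], "twist": [0.0, 0.0, -0.9]}
 {"dp": [-20.0, 0.0, 0.0], "twist": [0.0, 0.0, -0.9]}
-- {"dp": [-20.0, 0.0, 0.0], "twist": [0.0, 0.0, -0.8]}
 {"dp": [-20.0, -0.0, 0.0], "twist": [0.0, 0.0, -0.9]}
 {"dp": [-20.0, -1.0, 0.0], "twist": [0.0, 0.0, -0.9]}
 {"dp": [-20.0, -1.0, 0.0], "twist": [0.0, 0.0, -0.9]}
 {"dp": [-19.6, -1.4, 0.0], "twist": [0.0, 0.0, -0.9]}
max 20.0 norm 20.09975124224178 0.9
[0.57369114 0.3869168  0.15589055] 0.7077768142761809 29.999923743016552
```

Call:
drive_tool --plan '[{"dp": [-20,1,0],"twist": [0,0,-0.9]},{"dp": [-20,2,0],"twist": [0,0,-0.9]},{"dp": [-20,0,0],"twist": [0,0,-0.9]},{"dp": [-19,1,0],"twist": [0,0,-0.9]},{"dp": [-20,0,0],"twist": [0,0,-0.9]}]'

```text
t: 11.75
tcp_pos: [0.4832, 0.3493, 0.1592]
orientation: [-0.0, 0.979, 0.202, 0.0]
ft_force: [-0.2, 1.1, -0.5]
finger_gap: 0.714
grip_force: 30.0
```

Call:
drive_tool --plan '[{"dp": [-20,0,0],"twist": [0,0,-0.8]},{"dp": [-20,0,0],"twist": [0,0,-0.9]},{"dp": [-20,-1,0],"twist": [0,0,-0.9]},{"dp": [-20,-1,0],"twist": [0,0,-0.9]},{"dp": [-19.6,-1.4,0],"twist": [0,0,-0.9]}]'

```text
t: 12.17
tcp_pos: [0.3914, 0.3102, 0.159]
orientation: [-0.0, 0.971, 0.24, 0.0]
ft_force: [0.2, -0.3, -0.0]
finger_gap: 0.71
grip_force: 30.0
```

Call:
drive_tool --plan '[{"dp": [0,0,0],"twist": [0,0,0]},{"dp": [0,0,5],"twist": [0,0,0]},{"dp": [0,0,10],"twist": [0,0,0]},{"dp": [0,0,10],"twist": [0,0,0]},{"dp": [0,0,10],"twist": [0,0,0]}]'

```text
t: 12.58
tcp_pos: [0.3932, 0.3115, 0.1232]
orientation: [-0.001, 0.971, 0.239, 0.001]
ft_force: [0.1, -0.4, -1.0]
finger_gap: 0.71
grip_force: 30.0
```

Call:
drive_tool --plan '[{"dp": [0,0,5],"twist": [0,0,0]},{"dp": [0,0,5],"twist": [0,0,0]},{"dp": [0,0,4],"twist": [0,0,0]},{"dp": [0,0,3],"twist": [0,0,0]},{"dp": [0,0,2],"twist": [0,0,0]}]'

```text
t: 13.0
tcp_pos: [0.3925, 0.3109, 0.1041]
orientation: [0.0, 0.971, 0.239, 0.0]
ft_force: [-3.0, -0.8, 13.4]
finger_gap: 0.709
grip_force: 30.0
```

```bash
python3 - <<'E'
from h import *
s=log();print({k:s[k] for k in ('t','tcp_pos','orientation','finger_gap','grip_force','ft_force','wrist_torque')})
f=shot('side','s5'); cv2.imwrite('pics/s5c.png',cv2.resize(f['pixels'][200:380,280:520],(800,600),interpolation=cv2.INTER_CUBIC))
E
```

```text
{'t': 13.0, 'tcp_pos': array([0.39245262, 0.31085881, 0.10410482]), 'orientation': array([1.12438962e-05, 9.70933687e-01, 2.39348642e-01, 5.94979773e-05]), 'finger_gap': 0.7090901152933481, 'grip_force': 30.000726408907212, 'ft_force': array([-2.96398203, -0.81697013, 13.40717595]), 'wrist_torque': array([-0.0782123 ,  0.92847087, -0.04805564])}
```

```bash
python3 - <<'E'
from h import *
saveC([.391,.310,.146],toolR(297.7))
c=np.array([.391,.310]);d=np.array([np.cos(np.radians(27.7)),np.sin(np.radians(27.7))])
rows([*(c+.1175*d),.1135],toolR(297.7,-45),10,ref=.051)
print(loadC()[0])
E
```

```text
-- {"dp": [12.0, -0.0, 2.0], "twist": [0.0, -4.5, 0.0]}
 {"dp": [12.0, 0.0, 1.0], "twist": [-0.0, -4.5, 0.0]}
 {"dp": [13.0, 0.0, 1.0], "twist": [0.0, -4.5, -0.0]}
 {"dp": [12.0, 0.0, -0.0], "twist": [0.0, -4.5, 0.0]}
 {"dp": [12.0, 0.0, -1.0], "twist": [0.0, -4.5, 0.0]}
-- {"dp": [13.0, 0.0, -1.0], "twist": [0.0, -4.5, -0.0]}
 {"dp": [12.0, 0.0, -2.0], "twist": [0.0, -4.5, 0.0]}
 {"dp": [11.0, 0.0, -3.0], "twist": [0.0, -4.5, -0.0]}
 {"dp": [12.0, 0.0, -3.0], "twist": [0.0, -4.5, -0.0]}
 {"dp": [11.4, 0.0, -3.8], "twist": [0.0, -4.5, -0.0]}
max 26.235 norm 13.038404810405298 4.5
[0.49503906 0.36462173 0.11343477]
```

Call:
drive_tool --plan '[{"dp": [0,0,0],"twist": [0,0,0]},{"dp": [0,0,0],"twist": [0,0,0]},{"dp": [0,0,0],"twist": [0,0,0]},{"dp": [0,0,-15],"twist": [0,0,0]},{"dp": [0,0,-25],"twist": [0,0,0]}]' --fingers 87

```text
t: 13.47
tcp_pos: [0.3912, 0.3094, 0.1426]
orientation: [0.002, 0.971, 0.239, -0.002]
ft_force: [-0.3, -0.1, 0.2]
finger_gap: 0.966
grip_force: 0.0
```

View pics/s5c.png

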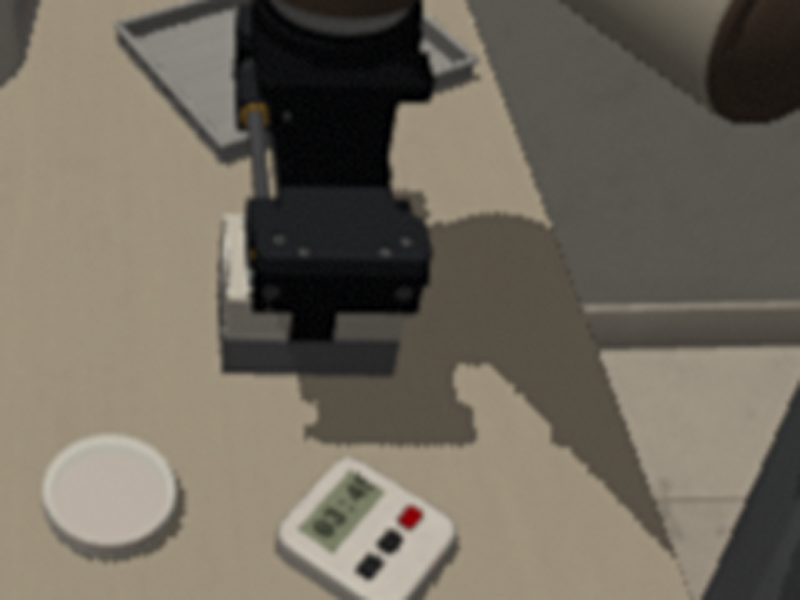

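The cover sits flush on the rack (white over grey, joint line at about row 340 of the crop). Now I tilt the tool for the first 45° grip.

Call:
drive_tool --plan '[{"dp": [12,0,2],"twist": [0,-4.5,0]},{"dp": [12,0,1],"twist": [0,-4.5,0]},{"dp": [13,0,1],"twist": [0,-4.5,0]},{"dp": [12,0,0],"twist": [0,-4.5,0]},{"dp": [12,0,-1],"twist": [0,-4.5,0]}]'

```text
t: 13.88
tcp_pos: [0.4461, 0.3392, 0.1323]
orientation: [0.047, 0.952, 0.235, -0.191]
ft_force: [0.0, -0.5, -0.0]
finger_gap: 1.0
grip_force: 0.0
```

Call:
drive_tool --plan '[{"dp": [13,0,-1],"twist": [0,-4.5,0]},{"dp": [12,0,-2],"twist": [0,-4.5,0]},{"dp": [11,0,-3],"twist": [0,-4.5,0]},{"dp": [12,0,-3],"twist": [0,-4.5,0]},{"dp": [11.4,0,-3.8],"twist": [0,-4.5,0]}]'

```text
t: 14.3
tcp_pos: [0.497, 0.3657, 0.1117]
orientation: [0.092, 0.896, 0.221, -0.373]
ft_force: [0.3, 1.0, 0.7]
finger_gap: 1.002
grip_force: 0.0
```

```bash
cat >> h.py <<'E'
def fk(j,k):
    """k=[L1,L2,H,T,d]"""
    L1,L2,H,T,d=k; q1,q2,q3,q4,q5,q6=j
    b=q2-q3
    R1=R.from_euler('z',q1); y=np.array([0,1,0.])
    W=np.array([L1*np.sin(q2)+L2*np.cos(b),-d,H+L1*np.cos(q2)-L2*np.sin(b)])
    # forearm frame: pitch b down about y; roll q4 about forearm x; pitch -q5 about y; tool z = x axis after
    Rf=R1*R.from_euler('y',b)*R.from_euler('x',S4*q4)*R.from_euler('y',-q5)*R.from_euler('x',S6*q6)
    Rt=Rf*R.from_matrix(np.array([[0,0,1],[0,-1,0],[1,0,0]]).astype(float))
    return R1.apply(W)+T*Rt.apply([0,0,1]),Rt
S4=1;S6=1
E
python3 - <<'E'
from h import *
s=log();print(s['t'],s['tcp_pos'],s['joints'])
L=[json.loads(l) for l in open('log.jsonl')]
def res(k): return np.concatenate([fk(l['joints'],k)[0]-l['tcp_pos'] for l in L])
r=least_squares(res,[.56,.42,.2,.27,.16]);print(r.x.round(4),np.abs(r.fun).max())
import h
for l in (L[0],L[3],L[-1]):
    q=rot(l['orientation'])
    for s6 in(1,-1):
        h.S6=s6; print(s6,np.degrees((h.fk(l['joints'],r.x)[1].inv()*q).magnitude()))
json.dump(r.x.tolist(),open('kin.json','w'))
E
```

```text
14.3 [0.49704182 0.36571845 0.1116576 ] [ 0.80201596  0.85781923  0.30758287 -0.22916331 -1.77755092  1.29471408]
[0.5388 0.4261 0.1328 0.1844 0.1499] 0.0898033279101681
1 161.52952847852947
-1 90.00910437666636
1 8.879213174812449
-1 90.02052661617341
1 68.31120964417966
-1 87.62730399721407
```

```bash
python3 - <<'E'
from h import *
import h, itertools
L=[json.loads(l) for l in open('log.jsonl')]
for s4,s6,off in itertools.product((1,-1),(1,-1),(0,90,180,270)):
    h.S4,h.S6=s4,s6
    e=[np.degrees(((h.fk(l['joints'],[.56,.42,.2,.27,.16])[1]*R.from_euler('z',off,degrees=True)).inv()*rot(l['orientation'])).magnitude()) for l in L]
    if max(e)<15: 
        r=least_squares(lambda k:np.concatenate([h.fk(l['joints'],k)[0]-l['tcp_pos'] for l in L]),[.56,.42,.2,.27,.16])
        print(s4,s6,off,np.round(e,2),r.x.round(4),np.abs(r.fun).max())
E
```

```text
-1 -1 90 [0. 0. 0. 0. 0. 0. 0. 0. 0. 0.] [0.5774 0.414  0.1556 0.2515 0.1597] 0.027869359583173367
```

```bash
cat >> h.py <<'E'
S4=S6=-1
OFF=R.from_matrix(np.array([[0,0,1],[0,-1,0],[1,0,0]]).astype(float))*R.from_euler('z',90,degrees=True)
def fk(j,k):
    L1,L2,H,T,d1,d2,e=k; q1,q2,q3,q4,q5,q6=j; b=q2-q3
    R1=R.from_euler('z',q1); R4=R1*R.from_euler('y',b)*R.from_euler('x',-q4); R5=R4*R.from_euler('y',-q5); Rt=R5*R.from_euler('x',-q6)*OFF
    p=R1.apply([L1*np.sin(q2)+L2*np.cos(b),-d1,H+L1*np.cos(q2)-L2*np.sin(b)])+R4.apply([0,-d2,0])+R5.apply([T,0,e])
    return p,Rt
E
python3 - <<'E'
from h import *
L=[json.loads(l) for l in open('log.jsonl')]
for m in ([0,0],[1,0],[0,1],[1,1]):
    g=lambda v:[*v[:5],v[5]*m[0],v[6]*m[1]]
    r=least_squares(lambda v:np.concatenate([fk(l['joints'],g(v))[0]-l['tcp_pos'] for l in L]+[1e-3*np.array(v[5:])]),[.56,.42,.2,.27,.16,.0,0])
    print(m,np.round(g(r.x),4),np.abs(r.fun).max());print((r.fun[-5:-2]*1000).round(1))
E
```

```text
[0, 0] [0.5774 0.414  0.1556 0.2515 0.1597 0.     0.    ] 0.02786935953320073
[ 8.9  8.  27.9]
[1, 0] [0.5649 0.4218 0.1606 0.2368 0.     0.1598 0.    ] 0.00015979625965394713
[0. 0. 0.]
[0, 1] [0.5509 0.3939 0.1534 0.2357 0.1595 0.     0.0262] 0.012082383417265516
[ 5.1  1.2 12.1]
[1, 1] [0.5649 0.4218 0.1606 0.2368 0.     0.1598 0.    ] 0.0001597912960461809
[0. 0. 0.]
```

```bash
cat >> h.py <<'E'
K=[0.5649,0.4218,0.1606,0.2368,0.,0.1598,0.]
LO=np.array([-3.14,-1.21,-1.07,-3.16,-2.99,-3.1]);HI=np.array([3.14,2.06,1.41,2.05,-.16,3.1])
def ik(p,r,seed):
    def f(j):
        a,b=fk(j,K); return np.r_[(a-p)*10,(b.inv()*r).as_rotvec()]
    s=least_squares(f,np.clip(seed,LO+1e-3,HI-1e-3),bounds=(LO,HI)); return s.x,np.linalg.norm(s.fun)
E
python3 - <<'E'
from h import *
s=np.array(arm.observe()['joints']); c=np.array([.49,.089])
for phi in range(-180,180,15):
    d=np.array([np.cos(np.radians(phi)),np.sin(np.radians(phi))]);y=phi+270
    out=[];seed=s
    # pass tilt -45 near tray to continuous seeds
    for n,(pp,z,t) in {'C':(c+.036*d,.115,-45),'B':(c-.036*d,.115,45),'D':(c-.068*d,.066,45),'A':(c+.07*d,.25,-45)}.items():
        best=None
        for sd in (seed,s,np.array([.5,.4,-.3,0,-1,0]),np.array([.5,.4,-.3,.8,-1,2]),np.array([.5,.4,-.3,-.8,-1,-2]),np.array([.5,.4,-.3,-1.5,-1,2.5])):
            q,e=ik(np.r_[pp,z],toolR(y,t),sd)
            if best is None or e<best[1]-1e-4: best=(q,e)
        out.append((n,round(best[1],3),best[0].round(2).tolist())); 
        if best[1]<.01: seed=best[0]
    print(phi,*[o if o[1]<.01 else o[:2] for o in out])
E
```

```text
-180 ('C', np.float64(0.0), [-0.22, 0.31, -0.92, -2.78, -0.46, 1.4]) ('B', np.float64(0.0), [0.35, 0.74, 0.05, -0.25, -1.64, -1.84]) ('D', np.float64(0.0), [0.34, 0.84, 0.12, -0.24, -1.61, -1.82]) ('A', np.float64(0.148))
-165 ('C', np.float64(0.0), [-0.07, 0.26, -0.64, -1.93, -0.25, 0.61]) ('B', np.float64(0.0), [0.43, 0.74, 0.01, -0.12, -1.62, -1.7]) ('D', np.float64(0.0), [0.42, 0.84, 0.09, -0.11, -1.59, -1.69]) ('A', np.float64(0.21))
-150 ('C', np.float64(0.0), [-0.02, 0.28, -0.57, -1.53, -0.37, 0.36]) ('B', np.float64(0.0), [0.51, 0.73, -0.06, 0.01, -1.56, -1.56]) ('D', np.float64(0.0), [0.51, 0.83, 0.01, 0.01, -1.54, -1.56]) ('A', np.float64(0.0), [0.43, -0.09, -0.73, -0.43, -0.16, -1.08])
-135 ('C', np.float64(0.0), [-0.05, 0.32, -0.51, -1.33, -0.57, 0.37]) ('B', np.float64(0.0), [0.59, 0.71, -0.16, 0.14, -1.48, -1.44]) ('D', np.float64(0.0), [0.6, 0.81, -0.09, 0.13, -1.45, -1.45]) ('A', np.float64(0.0), [0.07, 0.0, -0.48, -0.89, -0.64, -0.23])
-120 ('C', np.float64(0.0), [-0.06, 0.37, -0.43, -1.17, -0.76, 0.43]) ('B', np.float64(0.0), [0.66, 0.67, -0.29, 0.28, -1.37, -1.35])
[... 3993 characters left out ...]
 [0.9, 0.24, -0.76, 0.83, -1.1, 2.17])
135 ('C', np.float64(0.008), [0.55, 0.39, -1.07, 1.68, -0.76, 1.74]) ('B', np.float64(0.0), [0.12, 0.65, -0.0, -0.59, -1.49, -2.25]) ('D', np.float64(0.0), [0.09, 0.75, 0.04, -0.58, -1.45, -2.19]) ('A', np.float64(0.0), [0.86, 0.14, -0.93, 1.07, -0.93, 2.21])
150 ('C', np.float64(0.191)) ('B', np.float64(0.0), [0.19, 0.69, 0.04, -0.48, -1.57, -2.12]) ('D', np.float64(0.0), [0.17, 0.79, 0.1, -0.47, -1.54, -2.08]) ('A', np.float64(0.001), [0.7, 0.04, -1.07, 1.42, -0.74, 2.24])
165 ('C', np.float64(0.081)) ('B', np.float64(0.0), [0.27, 0.72, 0.06, -0.37, -1.62, -1.99]) ('D', np.float64(0.0), [0.25, 0.82, 0.13, -0.35, -1.59, -1.96]) ('A', np.float64(0.155))
```

Call:
drive_tool --plan '[{"dp": [0,0,16],"twist": [0,0,0]},{"dp": [0,0,18],"twist": [0,0,0]},{"dp": [0,0,18],"twist": [0,0,0]},{"dp": [0,0,12],"twist": [0,0,0]},{"dp": [0,0,6],"twist": [0,0,0]}]'

```text
t: 14.72
tcp_pos: [0.4512, 0.3416, 0.0609]
orientation: [0.092, 0.897, 0.221, -0.373]
ft_force: [-0.0, -0.2, 0.3]
finger_gap: 0.997
grip_force: 0.0
```

Call:
drive_tool --plan '[{"dp": [0,0,0],"twist": [0,0,0]},{"dp": [0,0,0],"twist": [0,0,0]},{"dp": [0,0,0],"twist": [0,0,0]},{"dp": [0,0,0],"twist": [0,0,0]},{"dp": [0,0,0],"twist": [0,0,0]}]' --fingers 30

```text
t: 15.13
tcp_pos: [0.453, 0.3428, 0.0627]
orientation: [0.091, 0.897, 0.221, -0.371]
ft_force: [1.0, 1.4, 2.4]
finger_gap: 0.707
grip_force: 30.5
```

Call:
drive_tool --plan '[{"dp": [0,0,0],"twist": [0,0,0]},{"dp": [0,0,0],"twist": [0,0,0]},{"dp": [0,0,0],"twist": [0,0,0]},{"dp": [0,0,0],"twist": [0,0,0]},{"dp": [0,0,0],"twist": [0,0,0]}]'

```text
t: 15.55
tcp_pos: [0.453, 0.3428, 0.0627]
orientation: [0.091, 0.897, 0.221, -0.371]
ft_force: [2.0, 2.8, 3.9]
finger_gap: 0.711
grip_force: 30.0
```

```bash
python3 - <<'E'
from h import *
p,r=loadC(); p=p+r.apply([0,0,.07]); saveC(p,r)
s=log();print({k:s[k] for k in ('t','tcp_pos','orientation','finger_gap','grip_force','ft_force')},p)
f=shot('side','s6');g=f['pixels'][200:380,280:520];print(g.shape)
cv2.imwrite('pics/s6c.png',cv2.resize(g,(800,600),interpolation=cv2.INTER_CUBIC))
phi=-105;d=np.array([np.cos(np.radians(phi)),np.sin(np.radians(phi))]);c=np.array([.484,.080])
B=np.r_[c-.036*d,.175];RB=toolR(phi+270,45)
A=p+[0,0,.09]
rv=(r.inv()*RB).as_rotvec();print('rot',np.degrees(rv),np.degrees(np.linalg.norm(rv)))
off=np.array([0,0,.051]);q=np.array(s['joints']);a,b=A+r.apply(off),B+RB.apply(off)
for u in np.linspace(0,1,11):
    rt=r*R.from_rotvec(rv*u);pt=a+(b-a)*u-rt.apply(off);q,e=ik(pt,rt,q);print(round(u,1),round(e,4),q.round(2),pt.round(3),rt.apply([0,1,0]).round(2))
E
```

```text
{'t': 15.55, 'tcp_pos': array([0.45296672, 0.34278171, 0.06272802]), 'orientation': array([ 0.09128952,  0.89731114,  0.22137506, -0.37079917]), 'finger_gap': 0.7113936966869536, 'grip_force': 29.996815296108252, 'ft_force': array([1.96930843, 2.76605645, 3.88940568])} [0.45121432 0.34161322 0.06393729]
(180, 240, 3)
rot [8.51215515e-15 4.34960214e+01 1.40462676e+02] 147.04307964439872
0.0 0.0 [ 0.82  0.74  0.17 -0.24 -1.76  1.28] [0.451 0.342 0.154] [ 0.46 -0.89  0.  ]
0.1 0.0 [ 0.81  0.68  0.1  -0.2  -1.67  1.06] [0.455 0.316 0.159] [ 0.29 -0.94  0.16]
0.2 0.0 [ 0.8   0.64  0.02 -0.15 -1.58  0.83] [0.458 0.292 0.163] [ 0.09 -0.95  0.31]
0.3 0.0 [ 0.79  0.59 -0.05 -0.09 -1.5   0.59] [0.461 0.268 0.167] [-0.12 -0.9   0.41]
0.4 0.0 [ 0.79  0.56 -0.13 -0.02 -1.43  0.34] [0.464 0.245 0.17 ] [-0.34 -0.81  0.48]
0.5 0.0 [ 0.78  0.53 -0.19  0.06 -1.38  0.09] [0.468 0.222 0.172] [-0.54 -0.67  0.5 ]
0.6 0.0 [ 0.78  0.51 -0.26  0.14 -1.33 -0.18] [0.471 0.201 0.174] [-0.72 -0.51  0.48]
0.7 0.0 [ 0.78  0.5  -0.31  0.22 -1.31 -0.45] [0.476 0.179 0.175] [-0.85 -0.32  0.41]
0.8 0.0 [ 0.76  0.5  -0.36  0.29 -1.3  -0.71] [0.481 0.158 0.176] [-0.94 -0.12  0.31]
0.9 0.0 [ 0.75  0.51 -0.39  0.36 -1.31 -0.98] [0.487 0.136 0.175] [-0.98  0.08  0.16]
1.0 0.0 [ 0.72  0.53 -0.41  0.42 -1.34 -1.23] [0.493 0.115 0.175] [-0.97  0.26 -0.  ]
```

```bash
python3 - <<'E'
from h import *
p,r=loadC()
rows(p+[0,0,.09],r,5)
phi=-105;d=np.array([np.cos(np.radians(phi)),np.sin(np.radians(phi))]);c=np.array([.484,.080])
rows(np.r_[c-.036*d,.175],toolR(phi+270,45),25,ref=.051)
E
```

```text
-- {"dp": [-13.0, 0.0, -13.0], "twist": [0.0, 0.0, 0.0]}
 {"dp": [-12.0, 0.0, -12.0], "twist": [0.0, 0.0, 0.0]}
 {"dp": [-13.0, 0.0, -13.0], "twist": [0.0, 0.0, 0.0]}
 {"dp": [-13.0, 0.0, -13.0], "twist": [0.0, 0.0, 0.0]}
 {"dp": [-12.6, 0.0, -12.6], "twist": [0.0, 0.0, 0.0]}
max 13.0 norm 18.384776310850235 0.0
-- {"dp": [-4.0, 10.0, 1.0], "twist": [0.0, 1.7, 5.6]}
 {"dp": [-3.0, 10.0, 1.0], "twist": [0.0, 1.8, 5.6]}
 {"dp": [-1.0, 10.0, 1.0], "twist": [0.0, 1.7, 5.7]}
 {"dp": [-1.0, 10.0, 1.0], "twist": [0.0, 1.8, 5.6]}
 {"dp": [-0.0, 10.0, 1.0], "twist": [0.0, 1.7, 5.6]}
-- {"dp": [1.0, 9.0, 1.0], "twist": [0.0, 1.7, 5.6]}
 {"dp": [2.0, 10.0, 1.0], "twist": [0.0, 1.8, 5.6]}
 {"dp": [3.0, 9.0, 1.0], "twist": [0.0, 1.7, 5.6]}
 {"dp": [3.0, 9.0, 2.0], "twist": [0.0, 1.8, 5.7]}
 {"dp": [5.0, 8.0, 1.0], "twist": [-0.0, 1.7, 5.6]}
-- {"dp": [5.0, 7.0, 2.0], "twist": [-0.0, 1.7, 5.6]}
 {"dp": [5.0, 7.0, 2.0], "twist": [0.0, 1.8, 5.6]}
 {"dp": [7.0, 6.0, 2.0], "twist": [-0.0, 1.7, 5.6]}
 {"dp": [7.0, 5.0, 3.0], "twist": [-0.0, 1.8, 5.7]}
 {"dp": [7.0, 4.0, 2.0], "twist": [-0.0, 1.7, 5.6]}
-- {"dp": [7.0, 4.0, 3.0], "twist": [-0.0, 1.7, 5.6]}
 {"dp": [8.0, 2.0, 4.0], "twist": [0.0, 1.8, 5.6]}
 {"dp": [8.0, 2.0, 3.0], "twist": [-0.0, 1.7, 5.6]}
 {"dp": [8.0, 1.0, 4.0], "twist": [-0.0, 1.8, 5.7]}
 {"dp": [7.0, -1.0, 4.0], "twist": [-0.0, 1.7, 5.6]}
-- {"dp": [8.0, -1.0, 5.0], "twist": [-0.0, 1.7, 5.6]}
 {"dp": [7.0, -2.0, 4.0], "twist": [0.0, 1.8, 5.6]}
 {"dp": [7.0, -3.0, 5.0], "twist": [-0.0, 1.7, 5.6]}
 {"dp": [7.0, -3.0, 5.0], "twist": [-0.0, 1.8, 5.6]}
 {"dp": [5.5, -4.7, 5.9], "twist": [-0.0, 1.7, 5.7]}
max 33.231 norm 10.816653826391969 5.977457653551383
```

Call:
drive_tool --plan '[{"dp": [-6,0,-6],"twist": [0,0,0]},{"dp": [-13,0,-13],"twist": [0,0,0]},{"dp": [-16,0,-16],"twist": [0,0,0]},{"dp": [-16,0,-16],"twist": [0,0,0]},{"dp": [-12.6,0,-12.6],"twist": [0,0,0]}]'

```text
t: 16.02
tcp_pos: [0.4522, 0.3421, 0.1531]
orientation: [0.092, 0.897, 0.221, -0.372]
ft_force: [1.4, 1.1, -1.8]
finger_gap: 0.706
grip_force: 30.0
```

Call:
drive_tool --plan '[{"dp": [-4,10,1],"twist": [0,1.7,5.6]},{"dp": [-3,10,1],"twist": [0,1.8,5.6]},{"dp": [-1,10,1],"twist": [0,1.7,5.7]},{"dp": [-1,10,1],"twist": [0,1.8,5.6]},{"dp": [0,10,1],"twist": [0,1.7,5.6]}]'

```text
t: 16.43
tcp_pos: [0.4591, 0.2911, 0.1606]
orientation: [0.163, 0.949, 0.001, -0.269]
ft_force: [-0.5, -0.4, -1.4]
finger_gap: 0.71
grip_force: 30.0
```

Call:
drive_tool --plan '[{"dp": [1,9,1],"twist": [0,1.7,5.6]},{"dp": [2,10,1],"twist": [0,1.8,5.6]},{"dp": [3,9,1],"twist": [0,1.7,5.6]},{"dp": [3,9,2],"twist": [0,1.8,5.7]},{"dp": [5,8,1],"twist": [0,1.7,5.6]}]'

```text
t: 16.85
tcp_pos: [0.4652, 0.244, 0.1682]
orientation: [0.223, 0.938, -0.217, -0.15]
ft_force: [-0.3, -0.2, -1.5]
finger_gap: 0.712
grip_force: 30.0
```

Call:
drive_tool --plan '[{"dp": [5,7,2],"twist": [0,1.7,5.6]},{"dp": [5,7,2],"twist": [0,1.8,5.6]},{"dp": [7,6,2],"twist": [0,1.7,5.6]},{"dp": [7,5,3],"twist": [0,1.8,5.7]},{"dp": [7,4,2],"twist": [0,1.7,5.6]}]'

```text
t: 17.27
tcp_pos: [0.4721, 0.2004, 0.1723]
orientation: [0.268, 0.866, -0.421, -0.02]
ft_force: [-0.7, -0.5, -2.5]
finger_gap: 0.709
grip_force: 30.0
```

Call:
drive_tool --plan '[{"dp": [7,4,3],"twist": [0,1.7,5.6]},{"dp": [8,2,4],"twist": [0,1.8,5.6]},{"dp": [8,2,3],"twist": [0,1.7,5.6]},{"dp": [8,1,4],"twist": [0,1.8,5.7]},{"dp": [7,-1,4],"twist": [0,1.7,5.6]}]'

```text
t: 17.68
tcp_pos: [0.4813, 0.1579, 0.1735]
orientation: [0.296, 0.737, -0.597, 0.11]
ft_force: [0.6, -0.3, -2.1]
finger_gap: 0.712
grip_force: 30.0
```

Call:
drive_tool --plan '[{"dp": [8,-1,5],"twist": [0,1.7,5.6]},{"dp": [7,-2,4],"twist": [0,1.8,5.6]},{"dp": [7,-3,5],"twist": [0,1.7,5.6]},{"dp": [7,-3,5],"twist": [0,1.8,5.6]},{"dp": [5.5,-4.7,5.9],"twist": [0,1.7,5.7]}]'

```text
t: 18.1
tcp_pos: [0.4938, 0.1147, 0.173]
orientation: [-0.304, -0.56, 0.734, -0.234]
ft_force: [-0.2, -0.3, -2.1]
finger_gap: 0.71
grip_force: 30.0
```

```bash
python3 - <<'E'
from h import *
s=log();print({k:s[k] for k in ('t','tcp_pos','orientation','finger_gap','grip_force','ft_force','wrist_torque')})
f=shot('side','s7');g=shot('scene','sc7')
p=np.array(s['tcp_pos']);r=rot(s['orientation']);gp=p+r.apply([0,0,.051]);print('grasp',gp,'y',r.apply([0,1,0]).round(2))
p,r=loadC();rows(p-[0,0,.06],r,5)
# object frame guess: standing, joint plane through grasp; n=roof direction horizontally
phi=-105;d=np.array([np.cos(np.radians(phi)),np.sin(np.radians(phi)),0])
# roof faces -phi (75deg) ; end down
for nm,fr in(('side',f),('scene',g)):
    for lab,pt in (('cover end top',gp+np.array([0,0,.0128])-d*.014),('rack end top',gp+np.array([0,0,.0128])+d*.014),('roof mid',gp-d*.028-[0,0,.032]),('under mid',gp+d*.028-[0,0,.032]),('below bottom',gp-[0,0,.085]),('ycover',gp-[0,0,.05]-d*.014+.031*r.apply([0,1,0])),('yrack',gp-[0,0,.05]+d*.014+.031*r.apply([0,1,0]))):
        u,v=proj(fr,pt).round().astype(int); print(nm,lab,(u,v),fr['pixels'][v-1:v+2,u-1:u+2].mean((0,1)).round() if 0<v<479 and 0<u<639 else None)
E
```

```text
{'t': 18.1, 'tcp_pos': array([0.49378162, 0.11465766, 0.17301863]), 'orientation': array([-0.30406471, -0.56022203,  0.73409698, -0.23408876]), 'finger_gap': 0.7103418973615949, 'grip_force': 29.97824291145662, 'ft_force': array([-0.19623793, -0.29213224, -2.11955383]), 'wrist_torque': array([ 1.8278248 , -0.53255252, -0.06316709])}
grasp [0.48439035 0.07975452 0.13703843] y [-0.96  0.26 -0.  ]
-- {"dp": [-8.0, 0.0, 8.0], "twist": [0.0, 0.0, 0.0]}
 {"dp": [-9.0, 0.0, 9.0], "twist": [0.0, 0.0, 0.0]}
 {"dp": [-8.0, 0.0, 8.0], "twist": [0.0, 0.0, 0.0]}
 {"dp": [-9.0, 0.0, 9.0], "twist": [0.0, 0.0, 0.0]}
 {"dp": [-8.4, 0.0, 8.4], "twist": [0.0, 0.0, 0.0]}
max 9.0 norm 12.727922061357855 0.0
side cover end top (np.int64(374), np.int64(160)) [132. 150. 159.]
side rack end top (np.int64(383), np.int64(155)) [144. 164. 174.]
side roof mid (np.int64(368), np.int64(182)) [ 96. 109. 116.]
side under mid (np.int64(384), np.int64(171)) [68. 79. 87.]
side below bottom (np.int64(374), np.int64(198)) [17. 21. 26.]
side ycover (np.int64(384), np.int64(192)) [17. 21. 26.]
side yrack (np.int64(392), np.int64(187)) [18. 22. 27.]
scene cover end top (np.int64(359), np.int64(224)) [159. 172. 181.]
scene rack end top (np.int64(367), np.int64(228)) [150. 153. 159.]
scene roof mid (np.int64(355), np.int64(240)) [38. 36. 38.]
scene under mid (np.int64(370), np.int64(249)) [69. 69. 70.]
scene below bottom (np.int64(361), np.int64(265)) [69. 69. 70.]
scene ycover (np.int64(347), np.int64(252)) [106. 114. 120.]
scene yrack (np.int64(354), np.int64(257)) [70. 68. 70.]
```

Call:
drive_tool --plan '[{"dp": [-8,0,8],"twist": [0,0,0]},{"dp": [-9,0,9],"twist": [0,0,0]},{"dp": [-9,0,9],"twist": [0,0,0]},{"dp": [-8,0,8],"twist": [0,0,0]},{"dp": [-2,0,2],"twist": [0,0,0]}]'

```text
t: 18.62
tcp_pos: [0.4936, 0.1151, 0.1199]
orientation: [-0.305, -0.562, 0.732, -0.233]
ft_force: [-1.1, 1.3, -1.6]
finger_gap: 0.714
grip_force: 30.0
```

Call:
drive_tool --plan '[{"dp": [-0.7,0,0.7],"twist": [0,0,0]},{"dp": [-0.7,0,0.7],"twist": [0,0,0]},{"dp": [-0.7,0,0.7],"twist": [0,0,0]},{"dp": [0,0,0],"twist": [0,0,0]},{"dp": [0,0,0],"twist": [0,0,0]}]'

```text
t: 19.03
tcp_pos: [0.4947, 0.1156, 0.1198]
orientation: [-0.303, -0.562, 0.733, -0.233]
ft_force: [0.0, 0.7, -1.8]
finger_gap: 0.715
grip_force: 30.0
```

```bash
python3 - <<'E'
from h import *
s=log();print({k:s[k] for k in ('t','tcp_pos','orientation','finger_gap','grip_force','ft_force','wrist_torque')})
f=shot('side','s8');g=shot('scene','sc8')
E
```

```text
{'t': 19.0333, 'tcp_pos': array([0.49470422, 0.11564001, 0.11977597]), 'orientation': array([-0.30308374, -0.56221556,  0.73329659, -0.233088  ]), 'finger_gap': 0.715477330739521, 'grip_force': 29.986551720940042, 'ft_force': array([ 0.04272764,  0.70644296, -1.80100666]), 'wrist_torque': array([ 1.8724012 , -0.53669586, -0.03657251])}
```

Call:
drive_tool --plan '[{"dp": [-0.7,0,0.7],"twist": [0,0,0]},{"dp": [-0.7,0,0.7],"twist": [0,0,0]},{"dp": [-0.7,0,0.7],"twist": [0,0,0]},{"dp": [0,0,0],"twist": [0,0,0]},{"dp": [0,0,0],"twist": [0,0,0]}]'

```text
t: 19.55
tcp_pos: [0.4947, 0.1156, 0.1174]
orientation: [-0.304, -0.562, 0.733, -0.234]
ft_force: [-1.7, 1.9, 5.4]
finger_gap: 0.709
grip_force: 30.0
```

```bash
python3 - <<'E'
from h import *
s=log();print({k:s[k] for k in ('t','tcp_pos','orientation','finger_gap','grip_force','ft_force','wrist_torque')})
E
```

```text
{'t': 19.55, 'tcp_pos': array([0.49468991, 0.11558743, 0.11735213]), 'orientation': array([-0.30377053, -0.56220602,  0.7328386 , -0.23365668]), 'finger_gap': 0.7087390663875652, 'grip_force': 29.97430476505542, 'ft_force': array([-1.6758305 ,  1.88369945,  5.38806806]), 'wrist_torque': array([ 0.91637614,  0.36786833, -0.42120827])}
```

Call:
drive_tool --plan '[{"dp": [-0.7,0,0.7],"twist": [0,0,0]},{"dp": [0,0,0],"twist": [0,0,0]},{"dp": [0,0,0],"twist": [0,0,0]},{"dp": [0,0,0],"twist": [0,0,0]},{"dp": [0,0,0],"twist": [0,0,0]}]'

```text
t: 19.97
tcp_pos: [0.4947, 0.1156, 0.1173]
orientation: [-0.304, -0.562, 0.733, -0.234]
ft_force: [-2.5, 3.3, 10.5]
finger_gap: 0.715
grip_force: 30.0
```

Call:
drive_tool --plan '[{"dp": [0,0,0],"twist": [0,0,0]},{"dp": [0,0,0],"twist": [0,0,0]},{"dp": [0,0,0],"twist": [0,0,0]},{"dp": [0,0,0],"twist": [0,0,0]},{"dp": [0,0,0],"twist": [0,0,0]}]' --fingers 87

```text
t: 20.38
tcp_pos: [0.4945, 0.1153, 0.1152]
orientation: [-0.304, -0.562, 0.733, -0.233]
ft_force: [0.5, 1.3, 0.0]
finger_gap: 0.969
grip_force: 0.0
```

```bash
python3 - <<'E'
from h import *
s=log();print({k:s[k] for k in ('t','tcp_pos','finger_gap','ft_force','wrist_torque')})
phi=-105;d=np.array([np.cos(np.radians(phi)),np.sin(np.radians(phi))]);c=np.array([.484,.080])
saveC(np.r_[c-.036*d,.1171],toolR(phi+270,45))
p,r=loadC();rows(p-r.apply([0,0,.055]),r,5)
p,r=loadC()
c2=np.array([.485,.0815]);RC=toolR(phi+270,-45);T1=np.r_[c2+.036*d,.115]-RC.apply([0,0,.055])
q=np.array(s['joints']);off=np.array([0,0,.106]);a,b=p+r.apply(off),T1+RC.apply(off);rv=(r.inv()*RC).as_rotvec()
for u in np.linspace(0,1,8):
    rt=r*R.from_rotvec(rv*u);q,e=ik(a+(b-a)*u-rt.apply(off),rt,q);print(round(u,2),round(e,4),q.round(2))
rows(T1,RC,20,ref=.106)
p,r=loadC();rows(p+r.apply([0,0,.055]),r,5);print(loadC()[0])
E
```

```text
{'t': 20.3833, 'tcp_pos': array([0.49448668, 0.11532555, 0.11516791]), 'finger_gap': 0.9686462896547929, 'ft_force': array([0.48244702, 1.26970493, 0.01151967]), 'wrist_torque': array([ 1.40048395, -0.37193419,  0.02095692])}
-- {"dp": [0.0, 0.0, -11.0], "twist": [0.0, 0.0, 0.0]}
 {"dp": [-0.0, 0.0, -11.0], "twist": [0.0, 0.0, 0.0]}
 {"dp": [0.0, 0.0, -11.0], "twist": [0.0, 0.0, 0.0]}
 {"dp": [0.0, 0.0, -11.0], "twist": [0.0, 0.0, 0.0]}
 {"dp": [0.0, 0.0, -11.0], "twist": [0.0, 0.0, 0.0]}
max 11.0 norm 11.0 0.0
0.0 0.0 [ 0.76  0.59 -0.35  0.39 -1.35 -1.25]
0.14 0.0 [ 0.71  0.48 -0.4   0.33 -1.19 -1.17]
0.29 0.0 [ 0.64  0.38 -0.44  0.24 -1.03 -1.06]
0.43 0.0 [ 0.55  0.3  -0.46  0.1  -0.89 -0.88]
0.57 0.0 [ 0.43  0.25 -0.45 -0.12 -0.8  -0.61]
0.71 0.0 [ 0.26  0.24 -0.41 -0.41 -0.79 -0.25]
0.86 0.0 [ 0.06  0.28 -0.36 -0.71 -0.88  0.13]
1.0 0.0 [-0.14  0.36 -0.33 -0.96 -1.03  0.46]
-- {"dp": [8.0, -0.0, 0.0], "twist": [0.0, -4.5, -0.0]}
 {"dp": [8.0, -0.0, 1.0], "twist": [-0.0, -4.5, 0.0]}
 {"dp": [9.0, -0.0, -0.0], "twist": [-0.0, -4.5, 0.0]}
 {"dp": [8.0, -0.0, 0.0], "twist": [-0.0, -4
[... 525 characters left out ...]
t": [0.0, -4.5, 0.0]}
 {"dp": [8.0, -0.0, 0.0], "twist": [0.0, -4.5, 0.0]}
-- {"dp": [8.0, -0.0, 0.0], "twist": [0.0, -4.5, 0.0]}
 {"dp": [9.0, -0.0, 1.0], "twist": [0.0, -4.5, 0.0]}
 {"dp": [8.0, -1.0, 0.0], "twist": [0.0, -4.5, 0.0]}
 {"dp": [8.0, 0.0, 1.0], "twist": [0.0, -4.5, 0.0]}
 {"dp": [8.6, 0.4, 0.3], "twist": [0.0, -4.5, 0.0]}
max 26.235 norm 9.055385138137417 4.5
-- {"dp": [-0.0, 0.0, 11.0], "twist": [0.0, 0.0, 0.0]}
 {"dp": [-0.0, 0.0, 11.0], "twist": [0.0, 0.0, 0.0]}
 {"dp": [-0.0, 0.0, 11.0], "twist": [0.0, 0.0, 0.0]}
 {"dp": [0.0, 0.0, 11.0], "twist": [0.0, 0.0, 0.0]}
 {"dp": [0.0, 0.0, 11.0], "twist": [0.0, 0.0, 0.0]}
max 11.0 norm 11.0 0.0
[0.47571012 0.04674354 0.11500416]
```

Call:
drive_tool --plan '[{"dp": [0,0,-7],"twist": [0,0,0]},{"dp": [0,0,-12],"twist": [0,0,0]},{"dp": [0,0,-12],"twist": [0,0,0]},{"dp": [0,0,-12],"twist": [0,0,0]},{"dp": [0,0,-12],"twist": [0,0,0]}]'

```text
t: 20.8
tcp_pos: [0.5049, 0.1537, 0.155]
orientation: [-0.303, -0.562, 0.733, -0.233]
ft_force: [0.4, -0.3, 0.7]
finger_gap: 0.997
grip_force: 0.0
```

Call:
drive_tool --plan '[{"dp": [8,0,0],"twist": [0,-4.5,0]},{"dp": [8,0,1],"twist": [0,-4.5,0]},{"dp": [9,0,0],"twist": [0,-4.5,0]},{"dp": [8,0,0],"twist": [0,-4.5,0]},{"dp": [8,0,1],"twist": [0,-4.5,0]}]'

```text
t: 21.22
tcp_pos: [0.4961, 0.1205, 0.1776]
orientation: [-0.152, -0.597, 0.778, -0.118]
ft_force: [0.6, 0.1, -0.2]
finger_gap: 0.998
grip_force: 0.0
```

Call:
drive_tool --plan '[{"dp": [8,0,0],"twist": [0,-4.5,0]},{"dp": [8,0,1],"twist": [0,-4.5,0]},{"dp": [8,0,0],"twist": [0,-4.5,0]},{"dp": [9,0,0],"twist": [0,-4.5,0]},{"dp": [8,0,1],"twist": [0,-4.5,0]}]'

```text
t: 21.63
tcp_pos: [0.4854, 0.0815, 0.1851]
orientation: [0.002, -0.609, 0.793, 0.001]
ft_force: [-0.6, 0.4, 0.0]
finger_gap: 0.997
grip_force: 0.0
```

Call:
drive_tool --plan '[{"dp": [8,0,0],"twist": [0,-4.5,0]},{"dp": [8,0,1],"twist": [0,-4.5,0]},{"dp": [9,0,0],"twist": [0,-4.5,0]},{"dp": [8,0,1],"twist": [0,-4.5,0]},{"dp": [8,0,0],"twist": [0,-4.5,0]}]'

```text
t: 22.05
tcp_pos: [0.4752, 0.0433, 0.1766]
orientation: [0.157, -0.597, 0.777, 0.119]
ft_force: [-0.3, -0.2, -0.7]
finger_gap: 1.003
grip_force: 0.0
```

Call:
drive_tool --plan '[{"dp": [8,0,0],"twist": [0,-4.5,0]},{"dp": [9,0,1],"twist": [0,-4.5,0]},{"dp": [8,-1,0],"twist": [0,-4.5,0]},{"dp": [8,0,1],"twist": [0,-4.5,0]},{"dp": [8.6,0.4,0.3],"twist": [0,-4.5,0]}]'

```text
t: 22.47
tcp_pos: [0.4678, 0.0097, 0.1533]
orientation: [0.307, -0.563, 0.732, 0.233]
ft_force: [-0.0, 0.1, -0.8]
finger_gap: 1.0
grip_force: 0.0
```

```bash
python3 - <<'E'
from h import *
s=log();print({k:s[k] for k in ('t','tcp_pos','orientation','finger_gap','ft_force')})
f=shot('side','s9');g=shot('scene','sc9');w=shot('wrist','w9')
cv2.imwrite('pics/m9.png',np.vstack([np.hstack([cv2.resize(f['pixels'][90:250,300:460],(400,330),interpolation=cv2.INTER_CUBIC),cv2.resize(g['pixels'][190:320,290:420],(400,330),interpolation=cv2.INTER_CUBIC)]),cv2.resize(w['pixels'][:340],(800,270))]))
E
```

```text
{'t': 22.4667, 'tcp_pos': array([0.46776301, 0.00967735, 0.15330299]), 'orientation': array([ 0.30659382, -0.56250761,  0.73171243,  0.23277101]), 'finger_gap': 0.9999575631430733, 'ft_force': array([-0.04219154,  0.12792354, -0.83986693])}
```

```bash
python3 - <<'E'
from h import *
f=load('s9');g=load('sc9')
phi=-105;n=-np.array([np.cos(np.radians(phi)),np.sin(np.radians(phi)),0]);y=np.array([-n[1],n[0],0]) # n to roof, y left
c=np.array([.4855,.0815,.0468])
def samp(fr,pts):
    out=[]
    for p in pts:
        u,v=proj(fr,p).round().astype(int); out.append(int(fr['pixels'][v,u].mean()))
    return out
print('side roof, vertical profile z 0..110', samp(f,[c+n*.028+y*.008+[0,0,k] for k in np.arange(-.06,.07,.005)]))
print('side roof, horizontal', samp(f,[c+n*.028+y*k for k in np.arange(-.05,.051,.005)]))
print('top end along n', samp(f,[c+n*k+[0,0,.0447] for k in np.arange(-.045,.046,.005)]))
print('scene y side along n z=0', samp(g,[c+n*k+y*.031+[0,0,-.01] for k in np.arange(-.05,.051,.004)]))
print('scene y side vertical rack', samp(g,[c-n*.014+y*.031+[0,0,k] for k in np.arange(-.06,.07,.005)]))
print('scene y side vertical cover', samp(g,[c+n*.014+y*.031+[0,0,k] for k in np.arange(-.06,.07,.005)]))
E
```

```text
side roof, vertical profile z 0..110 [124, 125, 127, 118, 95, 105, 95, 94, 103, 83, 104, 98, 89, 100, 81, 104, 101, 92, 112, 85, 88, 141, 169, 167, 167, 115]
side roof, horizontal [132, 98, 53, 53, 87, 94, 94, 92, 93, 92, 90, 93, 92, 92, 92, 89, 76, 68, 69, 67, 38]
top end along n [81, 82, 115, 119, 105, 91, 87, 88, 91, 133, 167, 167, 167, 168, 165, 114, 89, 71, 104]
scene y side along n z=0 [69, 70, 69, 70, 69, 70, 71, 70, 70, 70, 70, 70, 85, 107, 112, 114, 114, 115, 125, 161, 191, 191, 193, 192, 176, 176]
scene y side vertical rack [179, 121, 115, 108, 74, 70, 70, 70, 70, 70, 70, 70, 70, 70, 70, 70, 70, 70, 68, 30, 21, 21, 21, 22, 24, 22]
scene y side vertical cover [186, 125, 115, 112, 114, 114, 114, 114, 114, 114, 114, 114, 114, 114, 113, 114, 114, 114, 114, 114, 113, 207, 232, 198, 204, 203]
```

Call:
drive_tool --plan '[{"dp": [0,0,11],"twist": [0,0,0]},{"dp": [0,0,13],"twist": [0,0,0]},{"dp": [0,0,13],"twist": [0,0,0]},{"dp": [0,0,12],"twist": [0,0,0]},{"dp": [0,0,6],"twist": [0,0,0]}]'

```text
t: 23.03
tcp_pos: [0.4765, 0.0499, 0.112]
orientation: [0.303, -0.563, 0.732, 0.234]
ft_force: [-0.8, 1.0, -0.2]
finger_gap: 0.999
grip_force: 0.0
```

Call:
drive_tool --plan '[{"dp": [0,0,0],"twist": [0,0,0]},{"dp": [0,0,0],"twist": [0,0,0]},{"dp": [0,0,0],"twist": [0,0,0]},{"dp": [0,0,0],"twist": [0,0,0]},{"dp": [0,0,0],"twist": [0,0,0]}]' --fingers 30

```text
t: 23.45
tcp_pos: [0.477, 0.0472, 0.1138]
orientation: [0.304, -0.562, 0.733, 0.232]
ft_force: [-0.9, 0.7, 0.3]
finger_gap: 0.714
grip_force: 30.5
```

Call:
drive_tool --plan '[{"dp": [0,0,0],"twist": [0,0,0]},{"dp": [0,0,0],"twist": [0,0,0]},{"dp": [0,0,0],"twist": [0,0,0]},{"dp": [0,0,0],"twist": [0,0,0]},{"dp": [0,0,0],"twist": [0,0,0]}]'

```text
t: 23.87
tcp_pos: [0.477, 0.0473, 0.1138]
orientation: [0.304, -0.562, 0.733, 0.233]
ft_force: [-1.7, -1.3, 3.5]
finger_gap: 0.709
grip_force: 30.0
```

```bash
python3 - <<'E'
from h import *
s=log();print({k:s[k] for k in ('t','tcp_pos','orientation','finger_gap','grip_force','ft_force')})
m=np.array(s['tcp_pos'])+rot(s['orientation']).apply([0,0,.051]);print('grasp',m)
phi=-105;d=np.array([np.cos(np.radians(phi)),np.sin(np.radians(phi))])
p,r=loadC();print(p);rows(p+[0,0,.036],r,5)
cp=np.array([.481,.077]);RD=toolR(phi+270,45);D=np.r_[cp-.068*d,.151]
p,r=loadC();q=np.array(s['joints']);off=np.array([0,0,.051]);a,b=p+r.apply(off),D+RD.apply(off);rv=(r.inv()*RD).as_rotvec()
for u in np.linspace(0,1,8):
    rt=r*R.from_rotvec(rv*u);q,e=ik(a+(b-a)*u-rt.apply(off),rt,q);print(round(u,2),round(e,4),q.round(2))
rows(D,RD,20,ref=.051)
E
```

```text
{'t': 23.8667, 'tcp_pos': array([0.4770136 , 0.04732493, 0.11377791]), 'orientation': array([ 0.30403716, -0.56249695,  0.73284416,  0.23258983]), 'finger_gap': 0.7086128887687084, 'grip_force': 29.996620063029695, 'ft_force': array([-1.71687319, -1.25364109,  3.53115197])}
grasp [0.48639564 0.08215509 0.07772465]
[0.47571012 0.04674354 0.11500416]
-- {"dp": [-5.0, 0.0, -5.0], "twist": [0.0, 0.0, 0.0]}
 {"dp": [-5.0, 0.0, -5.0], "twist": [0.0, 0.0, 0.0]}
 {"dp": [-5.0, 0.0, -5.0], "twist": [0.0, 0.0, 0.0]}
 {"dp": [-5.0, 0.0, -5.0], "twist": [0.0, 0.0, 0.0]}
 {"dp": [-5.5, 0.0, -5.5], "twist": [0.0, 0.0, 0.0]}
max 5.5 norm 7.7781745930520225 0.0
0.0 0.0 [-0.06  0.36 -0.33 -0.99 -0.98  0.42]
0.14 0.0 [ 0.13  0.3  -0.36 -0.73 -0.83  0.1 ]
0.29 0.0 [ 0.32  0.27 -0.41 -0.42 -0.74 -0.28]
0.43 0.0 [ 0.46  0.29 -0.46 -0.12 -0.75 -0.64]
0.57 0.0 [ 0.57  0.33 -0.48  0.1  -0.85 -0.9 ]
0.71 0.0 [ 0.65  0.4  -0.46  0.24 -0.99 -1.07]
0.86 0.0 [ 0.71  0.49 -0.42  0.34 -1.16 -1.18]
1.0 0.0 [ 0.75  0.59 -0.38  0.4  -1.33 -1.26]
-- {"dp": [-5.0, 0.0, 1.0], "twist": [-0.0, 4.5, 0.0]}
 {"dp": [-5.0, 0.
[... 328 characters left out ...]
"twist": [-0.0, 4.5, 0.0]}
 {"dp": [-5.0, 0.0, 1.0], "twist": [-0.0, 4.5, 0.0]}
 {"dp": [-6.0, 0.0, -0.0], "twist": [-0.0, 4.5, 0.0]}
-- {"dp": [-5.0, 0.0, 0.0], "twist": [-0.0, 4.5, 0.0]}
 {"dp": [-5.0, 1.0, 0.0], "twist": [-0.0, 4.5, 0.0]}
 {"dp": [-6.0, -0.0, 0.0], "twist": [-0.0, 4.5, 0.0]}
 {"dp": [-5.0, -0.0, 0.0], "twist": [-0.0, 4.5, 0.0]}
 {"dp": [-5.0, 0.0, -0.0], "twist": [-0.0, 4.5, 0.0]}
-- {"dp": [-5.0, 0.0, -1.0], "twist": [-0.0, 4.5, 0.0]}
 {"dp": [-6.0, 0.0, -0.0], "twist": [-0.0, 4.5, 0.0]}
 {"dp": [-5.0, 0.0, -1.0], "twist": [-0.0, 4.5, 0.0]}
 {"dp": [-5.0, 1.0, -0.0], "twist": [-0.0, 4.5, 0.0]}
 {"dp": [-4.9, -0.3, -0.9], "twist": [-0.0, 4.5, 0.0]}
max 26.235 norm 6.0 4.5
```

Call:
drive_tool --plan '[{"dp": [-3,0,-3],"twist": [0,0,0]},{"dp": [-5,0,-5],"twist": [0,0,0]},{"dp": [-6,0,-6],"twist": [0,0,0]},{"dp": [-6,0,-6],"twist": [0,0,0]},{"dp": [-5.5,0,-5.5],"twist": [0,0,0]}]'

```text
t: 24.28
tcp_pos: [0.477, 0.0475, 0.1505]
orientation: [0.304, -0.563, 0.733, 0.232]
ft_force: [0.1, -0.5, -1.7]
finger_gap: 0.714
grip_force: 30.0
```

Call:
drive_tool --plan '[{"dp": [-5,0,1],"twist": [0,4.5,0]},{"dp": [-5,0,1],"twist": [0,4.5,0]},{"dp": [-5,0,1],"twist": [0,4.5,0]},{"dp": [-5,1,1],"twist": [0,4.5,0]},{"dp": [-5,0,1],"twist": [0,4.5,0]}]'

```text
t: 24.7
tcp_pos: [0.4821, 0.0705, 0.1616]
orientation: [0.155, -0.597, 0.778, 0.117]
ft_force: [-0.6, -0.0, -2.7]
finger_gap: 0.713
grip_force: 30.0
```

Call:
drive_tool --plan '[{"dp": [-6,0,0],"twist": [0,4.5,0]},{"dp": [-5,0,1],"twist": [0,4.5,0]},{"dp": [-5,0,0],"twist": [0,4.5,0]},{"dp": [-5,0,1],"twist": [0,4.5,0]},{"dp": [-6,0,0],"twist": [0,4.5,0]}]'

```text
t: 25.12
tcp_pos: [0.4884, 0.0963, 0.1654]
orientation: [-0.001, -0.608, 0.794, -0.002]
ft_force: [-0.7, -0.2, -3.0]
finger_gap: 0.709
grip_force: 30.0
```

Call:
drive_tool --plan '[{"dp": [-5,0,0],"twist": [0,4.5,0]},{"dp": [-5,1,0],"twist": [0,4.5,0]},{"dp": [-6,0,0],"twist": [0,4.5,0]},{"dp": [-5,0,0],"twist": [0,4.5,0]},{"dp": [-5,0,0],"twist": [0,4.5,0]}]'

```text
t: 25.53
tcp_pos: [0.4945, 0.1214, 0.1614]
orientation: [-0.155, -0.596, 0.778, -0.12]
ft_force: [0.7, -0.8, -2.3]
finger_gap: 0.708
grip_force: 30.0
```

Call:
drive_tool --plan '[{"dp": [-5,0,-1],"twist": [0,4.5,0]},{"dp": [-6,0,0],"twist": [0,4.5,0]},{"dp": [-5,0,-1],"twist": [0,4.5,0]},{"dp": [-5,1,0],"twist": [0,4.5,0]},{"dp": [-4.9,-0.3,-0.9],"twist": [0,4.5,0]}]'

```text
t: 25.95
tcp_pos: [0.5001, 0.1444, 0.15]
orientation: [-0.303, -0.562, 0.733, -0.234]
ft_force: [0.7, -0.0, -2.3]
finger_gap: 0.709
grip_force: 30.0
```

```bash
python3 - <<'E'
from h import *
s=log();print({k:s[k] for k in ('t','tcp_pos','orientation','finger_gap','grip_force','ft_force','wrist_torque')})
print(loadC()[0],loadC()[1].as_quat())
g=shot('scene','sc10')
m=np.array(s['tcp_pos'])+rot(s['orientation']).apply([0,0,.051]);print('grasp',m)
phi=-105;d=np.array([np.cos(np.radians(phi)),np.sin(np.radians(phi)),0]);y=np.array([d[1],-d[0],0]) 
def samp(fr,pts): return [int(fr['pixels'][v,u].mean()) for u,v in [proj(fr,p).round().astype(int) for p in pts]]
c=m+.032*d
for k in (-.02,.0,.03): print(k,'vertical y side',samp(g,[c+y*.031+d*k+[0,0,z] for z in np.arange(-.04,.041,.004)]))
print('end face (phi) vertical',samp(g,[c+d*.045+y*.01+[0,0,z] for z in np.arange(-.04,.041,.004)]))
E
```

```text
{'t': 25.95, 'tcp_pos': array([0.50006575, 0.14440789, 0.15000797]), 'orientation': array([-0.30315386, -0.56162933,  0.73341761, -0.23402743]), 'finger_gap': 0.7091529273872789, 'grip_force': 29.996133714885218, 'ft_force': array([ 0.71193278, -0.02486401, -2.30482665]), 'wrist_torque': array([ 1.91708668, -0.51571391, -0.027135  ])}
[0.49861774 0.14266792 0.15101977] [-0.56242222  0.73296291 -0.23296291 -0.30360318]
grasp [0.49079378 0.10953409 0.11396842]
-0.02 vertical y side [164, 199, 199, 163, 113, 108, 62, 33, 29, 33, 51, 64, 68, 69, 69, 69, 74, 141, 153, 143, 141]
0.0 vertical y side [90, 90, 133, 180, 117, 112, 112, 112, 112, 112, 93, 73, 68, 68, 69, 69, 77, 112, 146, 145, 144]
0.03 vertical y side [130, 184, 174, 116, 112, 112, 112, 112, 112, 111, 104, 71, 69, 69, 69, 69, 73, 138, 148, 145, 145]
end face (phi) vertical [172, 190, 186, 168, 113, 112, 112, 112, 112, 112, 98, 72, 68, 68, 69, 69, 79, 149, 148, 144, 144]
```

Call:
drive_tool --plan '[{"dp": [-10,0,10],"twist": [0,0,0]},{"dp": [-14,0,14],"twist": [0,0,0]},{"dp": [-14,0,14],"twist": [0,0,0]},{"dp": [-12,0,12],"twist": [0,0,0]},{"dp": [-7,0,7],"twist": [0,0,0]}]'

```text
t: 26.42
tcp_pos: [0.4997, 0.1434, 0.0677]
orientation: [-0.303, -0.562, 0.734, -0.232]
ft_force: [0.2, 0.8, -2.2]
finger_gap: 0.71
grip_force: 30.0
```

Call:
drive_tool --plan '[{"dp": [0,0,0],"twist": [0,0,0]},{"dp": [-0.7,0,0.7],"twist": [0,0,0]},{"dp": [-0.7,0,0.7],"twist": [0,0,0]},{"dp": [0,0,0],"twist": [0,0,0]},{"dp": [0,0,0],"twist": [0,0,0]}]'

```text
t: 26.83
tcp_pos: [0.5002, 0.1436, 0.0676]
orientation: [-0.303, -0.562, 0.734, -0.233]
ft_force: [0.3, 0.0, -2.7]
finger_gap: 0.707
grip_force: 30.0
```

Call:
drive_tool --plan '[{"dp": [-0.7,0,0.7],"twist": [0,0,0]},{"dp": [-0.7,0,0.7],"twist": [0,0,0]},{"dp": [-0.7,0,0.7],"twist": [0,0,0]},{"dp": [0,0,0],"twist": [0,0,0]},{"dp": [0,0,0],"twist": [0,0,0]}]'

```text
t: 27.25
tcp_pos: [0.5002, 0.1437, 0.0662]
orientation: [-0.304, -0.562, 0.733, -0.234]
ft_force: [-1.6, 3.5, 9.3]
finger_gap: 0.705
grip_force: 30.0
```

```bash
python3 - <<'E'
from h import *
phi=-105;d=np.array([np.cos(np.radians(phi)),np.sin(np.radians(phi))]);cp=np.array([.481,.0765])
saveC(np.r_[.4986,.1427,.0654],toolR(phi+270,45))
rows(np.r_[cp,.106],toolR(phi+270),10,ref=.051)
E
```

```text
-- {"dp": [8.0, -0.0, 1.0], "twist": [0.0, -4.5, -0.0]}
 {"dp": [8.0, -0.0, -0.0], "twist": [-0.0, -4.5, 0.0]}
 {"dp": [8.0, -0.0, -0.0], "twist": [-0.0, -4.5, 0.0]}
 {"dp": [8.0, -0.0, -0.0], "twist": [-0.0, -4.5, 0.0]}
 {"dp": [8.0, -0.0, -1.0], "twist": [-0.0, -4.5, 0.0]}
-- {"dp": [8.0, -0.0, -1.0], "twist": [0.0, -4.5, 0.0]}
 {"dp": [8.0, -0.0, -1.0], "twist": [-0.0, -4.5, 0.0]}
 {"dp": [8.0, -0.0, -2.0], "twist": [0.0, -4.5, 0.0]}
 {"dp": [8.0, -0.0, -2.0], "twist": [0.0, -4.5, 0.0]}
 {"dp": [7.1, -0.1, -2.1], "twist": [0.0, -4.5, 0.0]}
max 26.235 norm 8.246211251235321 4.5
```

Call:
drive_tool --plan '[{"dp": [0,0,0],"twist": [0,0,0]},{"dp": [0,0,0],"twist": [0,0,0]},{"dp": [0,0,0],"twist": [0,0,0]},{"dp": [0,0,0],"twist": [0,0,0]},{"dp": [0,0,0],"twist": [0,0,0]}]' --fingers 87

```text
t: 27.67
tcp_pos: [0.4999, 0.1432, 0.0637]
orientation: [-0.304, -0.562, 0.733, -0.233]
ft_force: [0.1, 0.1, -0.2]
finger_gap: 0.965
grip_force: 0.0
```

Call:
drive_tool --plan '[{"dp": [8,0,1],"twist": [0,-4.5,0]},{"dp": [8,0,0],"twist": [0,-4.5,0]},{"dp": [8,0,0],"twist": [0,-4.5,0]},{"dp": [8,0,0],"twist": [0,-4.5,0]},{"dp": [8,0,-1],"twist": [0,-4.5,0]}]'

```text
t: 28.08
tcp_pos: [0.4913, 0.1118, 0.0876]
orientation: [-0.153, -0.597, 0.778, -0.118]
ft_force: [1.0, -0.4, -0.2]
finger_gap: 0.998
grip_force: 0.0
```

Call:
drive_tool --plan '[{"dp": [8,0,-1],"twist": [0,-4.5,0]},{"dp": [8,0,-1],"twist": [0,-4.5,0]},{"dp": [8,0,-2],"twist": [0,-4.5,0]},{"dp": [8,0,-2],"twist": [0,-4.5,0]},{"dp": [7.1,-0.1,-2.1],"twist": [0,-4.5,0]}]'

```text
t: 28.5
tcp_pos: [0.4817, 0.0766, 0.1048]
orientation: [0.002, -0.609, 0.793, 0.001]
ft_force: [0.4, -0.2, -0.6]
finger_gap: 1.0
grip_force: 0.0
```

```bash
python3 - <<'E'
from h import *
g=shot('scene','sc11');f=shot('side','s11')
s=log();print({k:s[k] for k in ('t','tcp_pos','orientation','joint_vel')})
phi=-105;d=np.array([np.cos(np.radians(phi)),np.sin(np.radians(phi)),0]);y=np.array([d[1],-d[0],0])
c=np.array([.4826,.0779,0])
def samp(fr,pts): return [int(fr['pixels'][v,u].mean()) for u,v in [proj(fr,p).round().astype(int) for p in pts]]
for k in (-.03,.0,.03): print(k,'y side',samp(g,[c+y*.031+d*k+[0,0,z] for z in np.arange(-.006,.075,.004)]))
print('end',samp(g,[c+d*.045+y*.01+[0,0,z] for z in np.arange(-.006,.075,.004)]))
print('along y side z.044',samp(g,[c+d*k+y*.031+[0,0,.044] for k in np.arange(-.06,.061,.005)]))
E
```

```text
{'t': 28.6, 'tcp_pos': array([0.48177318, 0.07552549, 0.10530631]), 'orientation': array([ 1.11832804e-03, -6.06883073e-01,  7.94790283e-01,  3.03149268e-04]), 'joint_vel': array([ 0.0363337 ,  0.03340625,  0.01109221,  0.09801435, -0.00781037,
       -0.09043295])}
-0.03 y side [179, 145, 114, 113, 113, 82, 24, 23, 22, 21, 21, 22, 22, 21, 23, 23, 25, 32, 33, 24, 37]
0.0 y side [121, 114, 113, 114, 115, 115, 115, 114, 112, 94, 76, 70, 70, 70, 70, 74, 98, 94, 99, 144, 145]
0.03 y side [115, 114, 114, 116, 115, 115, 115, 115, 115, 102, 82, 70, 70, 70, 70, 71, 85, 88, 88, 88, 89]
end [116, 117, 114, 115, 115, 115, 115, 115, 114, 110, 73, 71, 72, 72, 71, 73, 77, 89, 89, 88, 88]
along y side z.044 [93, 95, 111, 114, 44, 23, 21, 22, 23, 24, 30, 47, 70, 71, 71, 70, 71, 71, 70, 70, 70, 71, 71, 71, 96]
```

Call:
drive_tool --plan '[{"dp": [0,0,0],"twist": [0,0,0]},{"dp": [0,0,0],"twist": [0,0,0]},{"dp": [0,0,0],"twist": [0,0,0]},{"dp": [0,0,0],"twist": [0,0,0]},{"dp": [0,0,0],"twist": [0,0,0]}]' --fingers 30

```text
t: 29.02
tcp_pos: [0.4822, 0.0777, 0.1041]
orientation: [-0.0, -0.609, 0.793, -0.0]
ft_force: [-0.5, -0.5, -0.9]
finger_gap: 0.708
grip_force: 30.6
```

Call:
drive_tool --plan '[{"dp": [0,0,0],"twist": [0,0,0]},{"dp": [0,0,0],"twist": [0,0,0]},{"dp": [0,0,0],"twist": [0,0,0]},{"dp": [0,0,0],"twist": [0,0,0]},{"dp": [0,0,0],"twist": [0,0,0]}]'

```text
t: 29.43
tcp_pos: [0.4821, 0.0771, 0.1044]
orientation: [0.0, -0.609, 0.793, -0.0]
ft_force: [-1.1, -0.0, -0.5]
finger_gap: 0.71
grip_force: 30.0
```

Call:
drive_tool --plan '[{"dp": [0,0,-1],"twist": [0,0,0]},{"dp": [0,0,-2],"twist": [0,0,0]},{"dp": [0,0,-2],"twist": [0,0,0]},{"dp": [0,0,-3],"twist": [0,0,0]},{"dp": [0,0,-3],"twist": [0,0,0]}]'

```text
t: 29.85
tcp_pos: [0.4822, 0.0771, 0.1158]
orientation: [0.0, -0.609, 0.793, -0.0]
ft_force: [0.7, -0.5, -0.7]
finger_gap: 0.706
grip_force: 30.0
```

```bash
python3 - <<'E'
from h import *
g=shot('scene','sc12');s=log();print({k:s[k] for k in ('t','tcp_pos','orientation','ft_force')})
phi=-105;d=np.array([np.cos(np.radians(phi)),np.sin(np.radians(phi)),0]);y=np.array([d[1],-d[0],0])
c=np.array([.4826,.0779,0])
def samp(fr,pts): return [int(fr['pixels'][v,u].mean()) for u,v in [proj(fr,p).round().astype(int) for p in pts]]
for k in (.0,.03): print(k,'y side',samp(g,[c+y*.031+d*k+[0,0,z] for z in np.arange(-.006,.085,.004)]))
print('end',samp(g,[c+d*.045+y*.01+[0,0,z] for z in np.arange(-.006,.085,.004)]))
E
```

```text
{'t': 29.9, 'tcp_pos': array([0.48255327, 0.07730007, 0.11642335]), 'orientation': array([ 7.86717620e-04, -6.08662522e-01,  7.93428727e-01, -4.11939264e-04]), 'ft_force': array([ 0.02560253, -0.77055663, -1.036159  ])}
0.0 y side [113, 114, 114, 115, 116, 115, 116, 116, 116, 136, 135, 61, 29, 21, 22, 22, 21, 23, 20, 24, 23, 20, 22]
0.03 y side [115, 114, 116, 115, 115, 115, 115, 116, 117, 128, 128, 115, 77, 70, 70, 71, 71, 72, 72, 79, 89, 88, 89]
end [116, 117, 115, 115, 115, 116, 115, 116, 116, 121, 125, 122, 73, 70, 71, 71, 71, 72, 73, 87, 88, 88, 89]
```

```bash
python3 - <<'E'
from h import *
saveC(np.r_[.481,.0765,.106+.086],toolR(165))
rows(np.r_[.515,.280,.192],toolR(165),10)
E
```

```text
-- {"dp": [-21.0, 2.0, 0.0], "twist": [0.0, 0.0, 0.0]}
 {"dp": [-20.0, 2.0, 0.0], "twist": [0.0, 0.0, 0.0]}
 {"dp": [-21.0, 2.0, 0.0], "twist": [0.0, 0.0, 0.0]}
 {"dp": [-20.0, 2.0, 0.0], "twist": [0.0, 0.0, 0.0]}
 {"dp": [-21.0, 2.0, 0.0], "twist": [0.0, 0.0, 0.0]}
-- {"dp": [-20.0, 2.0, 0.0], "twist": [0.0, 0.0, 0.0]}
 {"dp": [-21.0, 2.0, 0.0], "twist": [0.0, 0.0, 0.0]}
 {"dp": [-20.0, 2.0, 0.0], "twist": [0.0, 0.0, 0.0]}
 {"dp": [-21.0, 2.0, 0.0], "twist": [0.0, 0.0, 0.0]}
 {"dp": [-20.4, 1.8, 0.0], "twist": [0.0, 0.0, 0.0]}
max 21.0 norm 21.095023109728988 0.0
```

Call:
drive_tool --plan '[{"dp": [0,0,-4],"twist": [0,0,0]},{"dp": [0,0,-6],"twist": [0,0,0]},{"dp": [0,0,-7],"twist": [0,0,0]},{"dp": [0,0,-8],"twist": [0,0,0]},{"dp": [0,0,-8],"twist": [0,0,0]}]'

```text
t: 30.32
tcp_pos: [0.4823, 0.0772, 0.1495]
orientation: [0.0, -0.609, 0.793, -0.0]
ft_force: [-0.9, -0.4, -0.7]
finger_gap: 0.709
grip_force: 30.0
```

Call:
drive_tool --plan '[{"dp": [0,0,-9],"twist": [0,0,0]},{"dp": [0,0,-10],"twist": [0,0,0]},{"dp": [0,0,-10],"twist": [0,0,0]},{"dp": [0,0,-8],"twist": [0,0,0]},{"dp": [0,0,-5],"twist": [0,0,0]}]'

```text
t: 30.73
tcp_pos: [0.4825, 0.0773, 0.192]
orientation: [0.001, -0.609, 0.793, -0.0]
ft_force: [-1.4, 0.2, -0.3]
finger_gap: 0.71
grip_force: 30.0
```

Call:
drive_tool --plan '[{"dp": [-21,2,0],"twist": [0,0,0]},{"dp": [-20,2,0],"twist": [0,0,0]},{"dp": [-21,2,0],"twist": [0,0,0]},{"dp": [-20,2,0],"twist": [0,0,0]},{"dp": [-21,2,0],"twist": [0,0,0]}]'

```text
t: 31.15
tcp_pos: [0.4991, 0.18, 0.1906]
orientation: [-0.0, -0.608, 0.794, -0.0]
ft_force: [-0.2, 0.1, -1.2]
finger_gap: 0.709
grip_force: 30.0
```

Call:
drive_tool --plan '[{"dp": [-20,2,0],"twist": [0,0,0]},{"dp": [-21,2,0],"twist": [0,0,0]},{"dp": [-20,2,0],"twist": [0,0,0]},{"dp": [-21,2,0],"twist": [0,0,0]},{"dp": [-20.4,1.8,0],"twist": [0,0,0]}]'

```text
t: 31.57
tcp_pos: [0.5162, 0.2816, 0.1904]
orientation: [-0.0, -0.609, 0.793, -0.0]
ft_force: [0.2, 0.3, -0.1]
finger_gap: 0.706
grip_force: 30.0
```

Call:
drive_tool --plan '[{"dp": [0,0,20],"twist": [0,0,0]},{"dp": [0,0,25],"twist": [0,0,0]},{"dp": [0,0,25],"twist": [0,0,0]},{"dp": [0,0,20],"twist": [0,0,0]},{"dp": [0,0,12],"twist": [0,0,0]}]'

```text
t: 31.98
tcp_pos: [0.5152, 0.2799, 0.0859]
orientation: [-0.002, -0.608, 0.794, -0.0]
ft_force: [0.5, -0.8, -0.9]
finger_gap: 0.711
grip_force: 30.0
```

Call:
drive_tool --plan '[{"dp": [0,0,2],"twist": [0,0,0]},{"dp": [0,0,2],"twist": [0,0,0]},{"dp": [0,0,1.5],"twist": [0,0,0]},{"dp": [0,0,1],"twist": [0,0,0]},{"dp": [0,0,0],"twist": [0,0,0]}]'

```text
t: 32.4
tcp_pos: [0.5167, 0.281, 0.0828]
orientation: [0.001, -0.609, 0.793, -0.0]
ft_force: [0.2, -0.3, -0.7]
finger_gap: 0.712
grip_force: 30.0
```

Call:
drive_tool --plan '[{"dp": [0,0,0.8],"twist": [0,0,0]},{"dp": [0,0,0.8],"twist": [0,0,0]},{"dp": [0,0,0.7],"twist": [0,0,0]},{"dp": [0,0,0],"twist": [0,0,0]},{"dp": [0,0,0],"twist": [0,0,0]}]'

```text
t: 32.82
tcp_pos: [0.5166, 0.281, 0.0811]
orientation: [0.001, -0.609, 0.793, -0.0]
ft_force: [-1.6, -0.7, 6.2]
finger_gap: 0.71
grip_force: 30.0
```

Contact; release and rise away, then check.

Call:
drive_tool --plan '[{"dp": [0,0,0],"twist": [0,0,0]},{"dp": [0,0,0],"twist": [0,0,0]},{"dp": [0,0,0],"twist": [0,0,0]},{"dp": [0,0,0],"twist": [0,0,0]},{"dp": [0,0,-8],"twist": [0,0,0]}]' --fingers 87

```text
t: 33.23
tcp_pos: [0.5155, 0.28, 0.0863]
orientation: [-0.002, -0.608, 0.794, -0.0]
ft_force: [0.0, 0.6, 0.4]
finger_gap: 0.968
grip_force: 0.0
```

Call:
drive_tool --plan '[{"dp": [0,0,-25],"twist": [0,0,0]},{"dp": [0,0,-40],"twist": [0,0,0]},{"dp": [0,0,-40],"twist": [0,0,0]},{"dp": [0,0,-40],"twist": [0,0,0]},{"dp": [0,0,-40],"twist": [0,0,0]}]'

```text
t: 33.65
tcp_pos: [0.5159, 0.2803, 0.2753]
orientation: [0.0, -0.609, 0.793, -0.0]
ft_force: [0.3, 0.9, 0.6]
finger_gap: 1.005
grip_force: 0.0
```

Call:
drive_tool --plan '[{"dp": [0,0,-25],"twist": [0,0,0]},{"dp": [0,0,0],"twist": [0,0,0]},{"dp": [0,0,0],"twist": [0,0,0]},{"dp": [0,0,0],"twist": [0,0,0]},{"dp": [0,0,0],"twist": [0,0,0]}]'

```text
t: 34.07
tcp_pos: [0.5156, 0.2803, 0.296]
orientation: [-0.002, -0.609, 0.794, -0.0]
ft_force: [0.2, 1.0, 0.1]
finger_gap: 0.998
grip_force: 0.0
```

```bash
python3 - <<'E'
from h import *
w=shot('wrist','wf');f=shot('side','sf');g=shot('scene','scf')
cv2.imwrite('pics/fin.png',np.vstack([np.hstack([cv2.resize(f['pixels'][120:400,230:460],(400,340),interpolation=cv2.INTER_CUBIC),cv2.resize(g['pixels'][190:320,230:420],(400,340),interpolation=cv2.INTER_CUBIC)]),cv2.resize(w['pixels'][:210],(800,260))]))
E
```

```text
(no output)
```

View pics/fin.png

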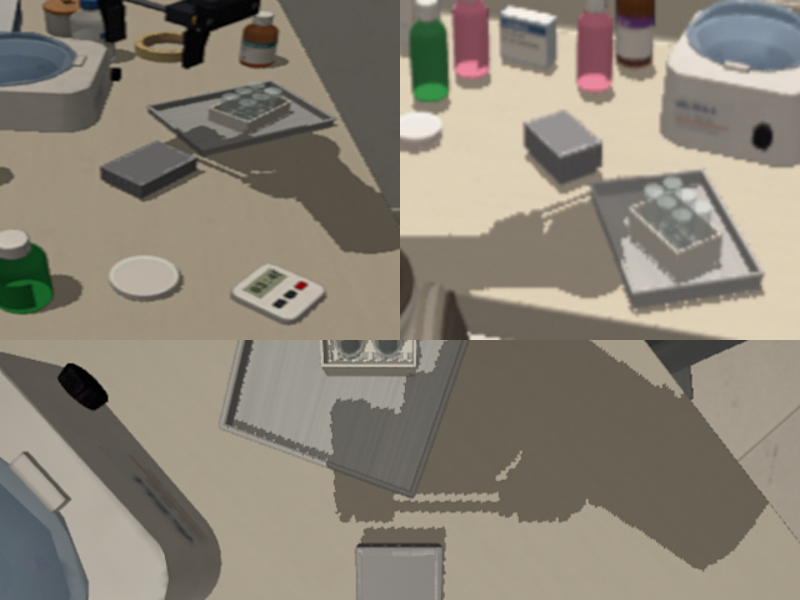

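The picture shows the six vials mouth-down in the upturned cover in the tray (scene crop, around (680, 220)). The rack lies flat beside the tray at (562, 145), the bottle stands upright on the bench, and the dish, timer and tape are untouched.

```bash
python3 -c "
from h import *
print(arm.close_job())"
```

```text
the job is handed in; nothing more can be done
None
```

The job is done and handed in at about 34 s of the 72 s: the final picture shows the six vials standing mouth-down in the upturned cover in the tray, the rack flat (open side down) on the bench beside it, the bottle upright on the bench, and the dish, timer and tape roll not moved.

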